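# Draw the dish tray out of a bench drying oven with its pull hook

### The job

Draw the hot tray of dishes out of the drying oven with the oven's own pull hook: pull the hook out of its sheath by the end that sticks out, lay it down flat on the bench and let go, then take it again by its black grip, pass its bent tip through the loop on the tray's front and drag the tray out onto the open door until you feel it come up against its stop, without yanking. Unhook the tool and leave it lying flat on the bench. Touch the tray and dishes only with the hook, keep both dishes flat on the tray, and leave the other things on the bench where they stand.

Things in the scene. Friction and masses are not known exactly. Their poses are not given: they have to be found in the camera images.
- drying_oven: White bench drying oven, fixed; 190 wide, 220 deep, 150 high (mm). Origin: centre of its underside on the bench; +x from its open front to its back, +y to the left of somebody looking into it along +x, z up. Front face at x = -110. Inside, low strips guide the tray straight along x; lugs in the mouth stop it when the tray's origin is at about oven x = -126. Steel tool sheath along the wall at -y.
- chamber_mouth (a point): Middle of the chamber's open front, at oven (-110, 0, 51) mm; axes as the oven's. The chamber is open from y = -77 to 77 and from its floor at z = 32 to z = 100; above it a solid lintel and glass roof up to z = 130, so a gripper cannot come in from above: the hook must be held by its grip. Chamber 165 deep.
- door_edge (a point): Middle of the outer edge of the door, top face, at oven (-205, 0, 32) mm. The door is folded down level, flush with the chamber floor, from x = -110 to -210, y = -85 to 85, 13 thick. A thin stay rod on either side (y = +/-88 to 91) rises from x = -160 at the door to x = -113, z = 85.
- sheath_mouth (a point): Centre of the open end of the sheath, a level rectangular tube fixed to the oven, at oven (-110, -150, 56) mm; axes as the oven's. Inside 30 wide and 22 high, outside 35 x 27, floor at z = 45; it runs 175 mm back along +x to a closed end. In front of it 60 mm is free on either side.
- pull_hook: Pull hook, loose steel tool, 0.1 kg, 228 long, level in the sheath, grip inside, 62 to 78 mm of the hook end out. Origin: centre of the grip's underside, 8 mm below the tool's axis; +x along the tool to the hook, +y the side its tip is bent to, z up. Black flat grip 24 wide, 16 high, x = -47 to 47; round shank 8 thick to x = 167. Balances near x = 20. Rests flat on its grip on the bench.
- hook_tip (a point): Rounded end of the bent tip, in hook coordinates (174.5, 31, 8) mm. The bent piece is 8 mm thick, square to the shank (6 degrees back towards the grip) and reaches 31 mm from the shank's axis.
- hook_crook (a point): Middle of the straight bent piece that goes through the loop, in hook coordinates (176, 18, 8) mm; axes as the hook's.
- tray: Loose steel tray, 76 deep (x), 150 wide (y), rim 13 high, 0.3 to 0.55 kg, in the oven. Origin: centre of its underside; axes nearly as the oven's (play 2 mm, 3 degrees). At the start it stands at oven x = 6 to 15, y = 0, z = 32 mm. It slides on the floor and door with 1 to 6 N; two ears at its rear come against the stop lugs.
- tray_eye (a point): Centre of the opening of the upright wire loop at the middle of the tray's front, in tray coordinates (-52.5, 0, 19) mm, so 51 above the bench and 65 to 75 behind the oven's front face at the start. The loop stands in the tray's x-z plane; wire 5 mm; opening 21 long (x), 22 high; the hook goes in sideways, along y.
- dish_0: Lidded round dish, 64 mm across, 16 high, loose on the tray's left half (+y). Origin: centre of its underside, 3 mm above the tray's.
- dish_1: The same kind of dish on the tray's right half (-y).
- specimen_cup: Bystander: white specimen cup with lid, 54 across, 66 mm high; origin under its centre.
- timer: Bystander: white kitchen timer, 45 x 75 x 63 mm; origin under its centre.
- tip_box: Bystander: open clear box of yellow pipette tips, 93 x 93 x 49 mm; origin under its centre.

How it is judged:
By the outcome, as a careful person would: the job done as asked, in the order asked, and still so for the second after the job is handed in, with the robot touching nothing.
It also fails if it takes over 72 s, if anything falls off the work surface, if the arm or the gripper's body presses on something with over 40 N, if the wrist force passes 120 N, or if a joint passes its speed limit or range.

### The arm

A 6-joint arm with a two-finger parallel gripper is mounted at the origin on a cart in front of the work surface, level with it; the furniture and walls round the work are solid. World frame = base frame: x ahead of the robot, y to its left, z up, the work surface at z = 0. Lengths are in mm, angles in degrees, forces in N, time in s.
With the tool pointing down it reaches from about 425 to 950 mm from the base axis. Payload 3.5 kg.
Tool frame: the origin (TCP) lies between the finger pads; the fingertips stand 22 mm ahead of it and the grasp point (between the pads) lies 3 mm ahead of it; x points along the fingers, z is the direction in which the jaws open and shut, and the axes are right-handed (so a half turn about x gives the same grasp; the last joint's range is limited). The gripper opens to 85 mm and grips with 20 to 120 N. Pads are 22 mm wide; open, the fingers measure 114 mm over their backs; the gripper's body (76 mm by 85 mm) begins 54 mm behind the grasp point. The pads swing forward as they close: fully open they stand 13 mm farther back than shut.
Start: joints at [-77.693, 16.404, 90.338, -0, 73.258, -8.594], TCP at [240.837, -630.558, 253.325] pointing down, gripper open.
Joint ranges: [-158.93, 158.93], [-51.34, 127.21], [12.03, 142.37], [-87.48, 267.48], [13.55, 161.25], [-162.69, 162.69]. Speed limits (degrees/s): [159.86, 159.86, 180, 180, 180, 180].

### API

Orientations are given as [roll, pitch, yaw] about the fixed x, y, z axes, in that order (R = Rz(yaw) Ry(pitch) Rx(roll)).
In Python, from bench import robot gives the robot as it stands.
- The arm moves only by the tool apply_moves, never from a script. Its argument "targets" is a list of rows, each a list of 3 entries, a list of its own where there are three numbers: the finger opening in m, from 0 to 0.0854, then the shift along the tool's x, y, z in m, then the turn, a rotation vector about the tool's x, y, z in rad. A call has 1 to 8 rows; each row shifts and turns the commanded pose from where the row before left it, along the tool's axes as they then stand; what a row does not reach is not made up. A row lasts 1/10 s, in which the tool goes at most 50 mm and 8.59 degrees, less where a joint would pass 70% of its speed; a pose out of reach is approached as far as the arm can. A call is refused whole if a number of a shift passes 0.05 or a number of a turn 0.15, either way. A call with a gripper value outside its range is refused whole. The fingers move at their own pace and stop on an object; "grip_force" is the grip in N (left out, the last holds). Time passes only in rows, so rows that do not move let the fingers close. It gives the time, the measured TCP pose, the force and the opening at its end, in the units of the state.
- robot.read_state(): the state, without advancing time (a new reading comes with each control period).
- robot.read_camera(name): name is "side" or "top" or "wrist"; returns (picture, depth): 420x560x3 uint8, red, green, blue; 420x560 float32, mm along the optical axis (not along the pixel's ray), 0 where there is no reading.
- robot.camera_model(name): a dict with "K" (3x3 intrinsics, pixels), "R" (3x3) and "t" (3): a world point X has camera coordinates R X + t; the wrist camera has in their place "tool_from_camera" (4x4, takes a point from camera to tool coordinates, whose origin is the TCP and whose axes are the tool frame's). Camera axes: x right, y down, z forward; pixel columns grow to the right and rows downward; lengths in mm; the calibration is good to about 2 mm. A picture is of the moment at which its call begins: read the wrist's pose just before it. camera_model takes no time and is no camera call.
- robot.close_job(): hands the job in, once; it reports no verdict.
Trained networks look in the newest picture that a camera, given by its name, has taken for a name from the list of things; names that differ only in an ending like _2 or _b are one class to them, and where a whole thing is asked for, a point or a joint stands for the part that bears it (a point fixed in the world has none). Each returns a list of dicts, best first, with "score" (0 to 1); they miss things now and then, are a little off and sometimes report something else, mostly with a low value. They report only what shows in the picture. A call takes as long as a camera call.
- robot.regions_of(camera, query): "region" (420x560 bool, what is visible of it) and "box" ([left, top, right, bottom] in pixels, round what is visible of it).
The state is a dict: "t": time; "joints": joint angles; "qvel": joint speeds; "joint_torque": joint torques, N m; "tool_pos": TCP position; "tool_rot": TCP orientation; "force": force on the tool from outside, world axes, zero at the start; "ft_torque": the same for the moment, N m; "width": finger opening in mm.
Only numpy, scipy, OpenCV 4.12 (cv2) and the standard library are available. Lean on these libraries where they do the work, as an engineer would, in place of code of your own. Each camera call takes 0.05 s, during which the arm holds its last target.

## Working session

There is one attempt and no reset: what is moved stays moved. The work goes in short steps, Python scripts to look and compute and a tool call to move; the robot and the scene stay as the last step left them, time stands still between calls to the robot, and variables do not carry over. Pictures are saved under pics/ and viewed, and the job is handed in when it is done.

Besides the shell and the picture viewer there is one more tool, called after "Request:" in YAML: its name, and indented under it one key for each argument. apply_moves: Moves the arm, as the interface text tells. Its arguments: {"type":"object","properties":{"targets":{"type":"array","items":{"type":"array"}},"grip_force":{"type":"number"}},"required":["targets"]}

```bash
ls; mkdir -p pics; python3 - <<'E'
from bench import robot
import cv2,json,numpy as np
print(robot.read_state())
for c in ["side","top","wrist"]:
    p,d=robot.read_camera(c)
    cv2.imwrite(f"pics/{c}0.png",p[:,:,::-1]); np.save(f"{c}0.npy",d)
    print(c,robot.camera_model(c))
E
```

```text
pics
{'t': 0.0, 'joints': array([-7.76925893e+01,  1.64557434e+01,  9.04249426e+01, -7.49775960e-04,
        7.32568544e+01, -8.59311081e+00]), 'qvel': array([-0.03678591,  0.01331683,  0.08573717,  0.02815543, -0.09426396,
       -0.00318329]), 'joint_torque': array([ 7.69681697e-05, -4.05982018e+01, -2.92622584e+01, -1.42803578e-04,
        5.81878354e-03,  5.87291495e-07]), 'tool_pos': array([ 240.71020582, -629.96386871,  251.90013395]), 'tool_rot': array([171.70576604,  89.86245778, 102.60650443]), 'force': array([-0.12349027, -0.00846989, -0.07973232]), 'ft_torque': array([-0.02237677, -0.01433435, -0.00255591]), 'width': 85.40958795594798}
side {'K': array([[487.56384854,   0.        , 277.2845381 ],
       [  0.        , 487.56384854, 205.31757089],
       [  0.        ,   0.        ,   1.        ]]), 'R': array([[-0.99786216,  0.06366943, -0.01474137],
       [ 0.04583018,  0.52092644, -0.85237037],
       [-0.04659077, -0.85122374, -0.52273076]]), 't': array([ 575.10223612,   24.63071333, 1636.15327361])}
top {'K': array([[528.40421903,   0.        , 283.47841249],
       [  0.        , 528.40421903, 201.88052978],
       [  0.        ,   0.        ,   1.        ]]), 'R': array([[-0.02633797, -0.99947784, -0.01871764],
       [-0.99251587,  0.02837881, -0.11877245],
       [ 0.11924162,  0.01544933, -0.99274506]]), 't': array([  51.97161312,  553.37171376, 1585.16559204])}
wrist {'K': array([[311.57464719,   0.        , 276.51816604],
       [  0.        , 311.57464719, 201.4483263 ],
       [  0.        ,   0.        ,   1.        ]]), 'tool_from_camera': array([[ 1.14710715e-03, -2.80118917e-01,  9.59964622e-01,
        -1.20690214e+02],
       [ 7.97424115e-04, -9.59964693e-01, -2.80119890e-01,
         7.17785478e+01],
       [ 9.99999024e-01,  1.08682647e-03, -8.77808784e-04,
         7.71392095e-01],
       [ 0.00000000e+00,  0.00000000e+00,  0.00000000e+00,
         1.00000000e+00]])}
```

View pics/side0.png

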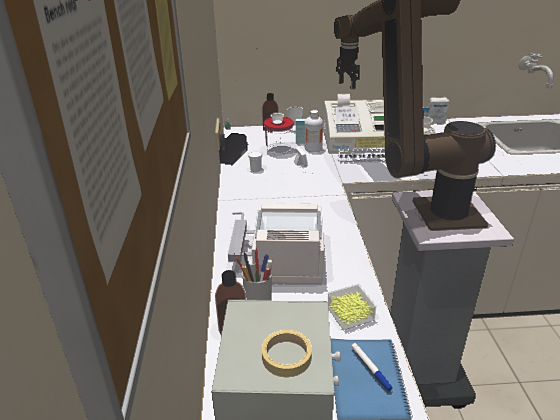

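View pics/top0.png

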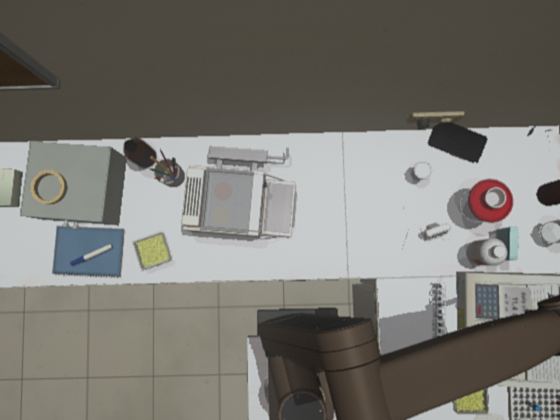

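View pics/wrist0.png

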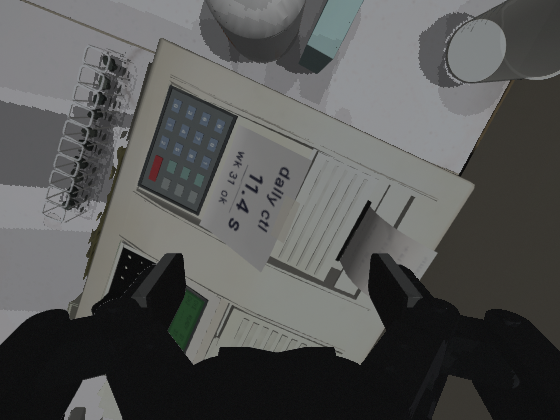

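```bash
cat > h.py <<'E'
import numpy as np, cv2
from scipy.spatial.transform import Rotation as Ro
def cloud(d,m):
    K=m["K"]; v,u=np.mgrid[:d.shape[0],:d.shape[1]]
    P=np.stack([(u-K[0,2])/K[0,0]*d,(v-K[1,2])/K[1,1]*d,d],-1)
    return P
def world(d,m,st=None):
    P=cloud(d,m)
    if "R" in m: W=(P-m["t"])@m["R"]
    else:
        T=m["tool_from_camera"]; Q=P@T[:3,:3].T+T[:3,3]
        R=Ro.from_euler('xyz',st["tool_rot"],degrees=True).as_matrix()
        W=Q@R.T+st["tool_pos"]
    W[d<=0]=np.nan
    return W
def proj(X,m,st=None):
    X=np.asarray(X,float)
    if "R" in m: c=X@m["R"].T+m["t"]
    else:
        T=m["tool_from_camera"];R=Ro.from_euler('xyz',st["tool_rot"],degrees=True).as_matrix()
        q=(X-st["tool_pos"])@R; c=(q-T[:3,3])@T[:3,:3]
    p=c@m["K"].T
    return p[...,:2]/p[...,2:]
E
python3 - <<'E'
from h import *
from bench import robot
for c,box in [("top",(130,270,150,310)),("side",(170,340,200,400))]:
    im=cv2.imread(f"pics/{c}0.png"); r0,r1,c0,c1=box
    cv2.imwrite(f"pics/{c}0z.png",cv2.resize(im[r0:r1,c0:c1],None,fx=4 if c=="top" else 3.5,fy=4 if c=="top" else 3.5,interpolation=cv2.INTER_CUBIC))
d=np.load("top0.npy"); W=world(d,robot.camera_model("top"))
for r,c in [(200,225),(240,150),(250,140),(255,290),(185,290),(150,235),(156,285),(200,250),(205,280),(150,310),(172,422),(232,437)]:
    print(r,c,W[r,c].round(1))
np.save("W.npy",W)
E
```

```text
200 225 [554.9 205.5 117.1]
240 150 [449.5 448.8  27. ]
250 140 [419.9 480.7  22.7]
255 290 [392.9  21.5  -3. ]
185 290 [606.7  15.3  30.6]
150 235 [713.3 179.3  68.2]
156 285 [703.9  28.6   2.6]
200 250 [552.4 132.4 120.9]
205 280 [545.3  47.7  33.3]
150 310 [719.3 -50.5   9.4]
172 422 [ 630.5 -384.4   58.6]
232 437 [ 448.4 -419.6   54.5]
```

View pics/top0z.png

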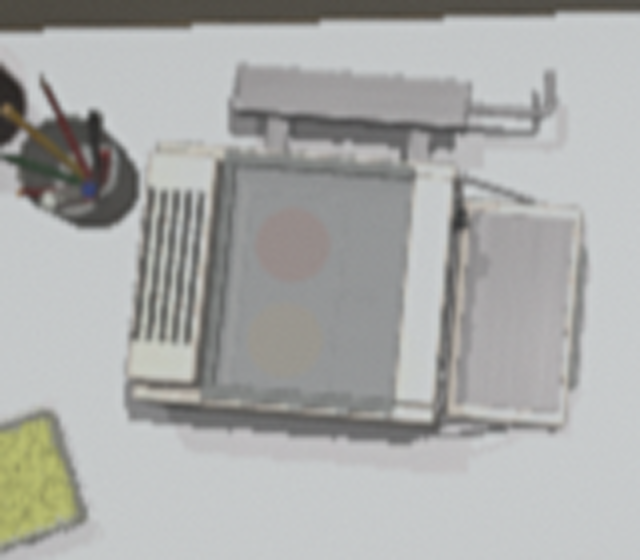

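View pics/side0z.png

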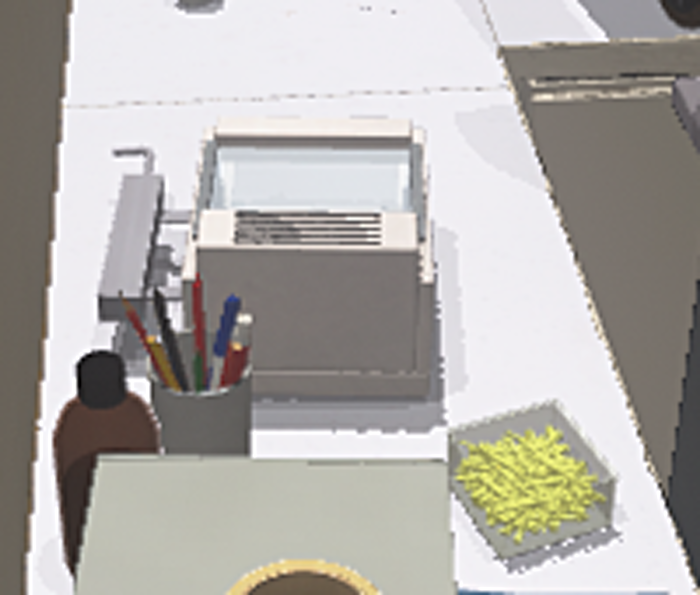

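```bash
cat >> h.py <<'E'
def Rm(st): return Ro.from_euler('xyz',st["tool_rot"],degrees=True).as_matrix()
E
python3 - <<'E'
from h import *
from bench import robot
st=robot.read_state(); R=Rm(st); print(R.round(3))
W=np.load("W.npy")
# oven yaw/pos from top view: door front edge etc
def ov(): 
    pass
im=cv2.imread("pics/top0.png")
# door points z~32 
m=(abs(W[...,2]-32)<8); m[:,:262]=0; m[:,300:]=0; m[:175]=0;m[245:]=0
P=W[m]; print(len(P),P.mean(0)); 
r=cv2.minAreaRect(P[:,:2].astype(np.float32)); print(r)
m=(abs(W[...,2]-66)<8); m[:, :205]=0; m[:,272:]=0; m[:140]=0;m[175:]=0
P=W[m]; print(len(P),P.mean(0)); print(cv2.minAreaRect(P[:,:2].astype(np.float32)))
m=(W[...,2]>140)&(W[...,2]<165); m[:,:175]=0; m[:,280:]=0; m[:160]=0;m[245:]=0
P=W[m]; print(len(P),P.mean(0)); print(cv2.minAreaRect(P[:,:2].astype(np.float32)))
E
```

```text
[[-0.     0.934  0.357]
 [ 0.002  0.357 -0.934]
 [-1.     0.    -0.002]]
1660 [538.88303545  53.32511062  31.7078616 ]
((539.1554565429688, 53.19807815551758), (102.57927703857422, 178.9984588623047), 83.9547119140625)
639 [702.02958773 172.74415749  68.26183263]
((693.6346435546875, 166.85125732421875), (192.15843200683594, 54.60005569458008), 83.74781799316406)
1021 [564.83355738 293.71434457 150.13963537]
((574.70751953125, 228.44683837890625), (174.1947784423828, 213.67330932617188), 5.650712490081787)
```

```bash
cat >> h.py <<'E'
import json
def plan(P1,R1,n,grip,P0=None,R0=None):
    """rows (from measured pose unless given) straight to P1,R1 in n rows"""
    from bench import robot
    st=robot.read_state()
    P0=st["tool_pos"] if P0 is None else P0; R0=Rm(st) if R0 is None else R0
    rv=Ro.from_matrix(R0.T@R1).as_rotvec(); P=np.array(P0,float);R=R0.copy(); rows=[]
    for i in range(1,n+1):
        tp=P0+(np.array(P1)-P0)*i/n; 
        tR=R0@Ro.from_rotvec(rv*i/n).as_matrix()
        s=np.round(R.T@(tp-P)/1000,3); w=np.round(Ro.from_matrix(R.T@tR).as_rotvec(),3)
        P=P+R@(s*1000); R=R@Ro.from_rotvec(w).as_matrix()
        rows.append([grip,(s+0.0).tolist(),(w+0.0).tolist()])
    assert max(abs(np.array(r[1])).max() for r in rows)<=.05
    for k in range(0,n,8): print(json.dumps(rows[k:k+8]))
    return P,R
def Rdown(yaw,tilt=0):
    """tool z horizontal at world angle yaw (deg), tool x down; tilt about tool z (deg)"""
    a=np.radians(yaw); z=np.array([np.cos(a),np.sin(a),0]); x=np.array([0,0,-1.]); y=np.cross(z,x)
    return np.stack([x,y,z],1)@Ro.from_euler('z',tilt,degrees=True).as_matrix()
E
python3 - <<'E'
from h import *
P,R=plan([610,130,350],Rdown(-6),20,0.085); print(P,R.round(3))
E
```

```text
[[0.085, [-0.005, 0.031, -0.029], [-0.055, 0.0, 0.0]], [0.085, [-0.005, 0.032, -0.027], [-0.055, 0.0, 0.0]], [0.085, [-0.004, 0.034, -0.025], [-0.055, 0.0, 0.0]], [0.085, [-0.005, 0.035, -0.024], [-0.055, 0.0, 0.0]], [0.085, [-0.005, 0.037, -0.021], [-0.055, 0.0, 0.0]], [0.085, [-0.005, 0.037, -0.02], [-0.055, 0.0, 0.0]], [0.085, [-0.005, 0.039, -0.017], [-0.055, 0.0, -0.001]], [0.085, [-0.005, 0.039, -0.016], [-0.055, -0.001, 0.0]]]
[[0.085, [-0.005, 0.04, -0.013], [-0.056, 0.0, 0.0]], [0.085, [-0.004, 0.041, -0.01], [-0.055, 0.0, 0.0]], [0.085, [-0.005, 0.041, -0.009], [-0.055, 0.0, 0.0]], [0.085, [-0.005, 0.042, -0.006], [-0.055, 0.0, 0.0]], [0.085, [-0.005, 0.042, -0.004], [-0.055, 0.0, 0.0]], [0.085, [-0.005, 0.042, -0.002], [-0.055, 0.0, 0.0]], [0.085, [-0.005, 0.043, 0.001], [-0.055, 0.0, 0.0]], [0.085, [-0.005, 0.042, 0.003], [-0.055, 0.0, 0.0]]]
[[0.085, [-0.005, 0.042, 0.006], [-0.055, 0.0, 0.0]], [0.085, [-0.004, 0.041, 0.007], [-0.055, 0.0, 0.0]], [0.085, [-0.005, 0.041, 0.01], [-0.055, 0.0, 0.0]], [0.085, [-0.005, 0.041, 0.012], [-0.055, -0.001, 0.0]]]
[609.72012821 130.21520316 349.77317157] [[ 0.001  0.105  0.994]
 [ 0.     0.994 -0.105]
 [-1.     0.     0.   ]]
```

Request:
apply_moves:
  targets:
    - [0.085,[-0.02,0.031,-0.029],[-0.055,0,0]]
    - [0.085,[-0.02,0.032,-0.027],[-0.055,0,0]]
    - [0.085,[-0.02,0.034,-0.025],[-0.055,0,0]]
    - [0.085,[-0.02,0.035,-0.024],[-0.055,0,0]]
    - [0.085,[-0.02,0.037,-0.021],[-0.055,0,0]]
    - [0.085,[0,0.037,-0.02],[-0.055,0,0]]
    - [0.085,[0,0.039,-0.017],[-0.055,0,0]]
    - [0.085,[0,0.039,-0.016],[-0.055,0,0]]

```text
t: 0.95
tool_pos: [388.7, -324.4, 353.3]
tool_rot: [26.0, 90.0, -17.7]
force: [0.4, 1.0, 0.4]
width: 84.9
```

Request:
apply_moves:
  targets:
    - [0.085,[0,0.04,-0.013],[-0.056,0,0]]
    - [0.085,[0,0.041,-0.01],[-0.055,0,0]]
    - [0.085,[0,0.041,-0.009],[-0.055,0,0]]
    - [0.085,[0,0.042,-0.006],[-0.055,0,0]]
    - [0.085,[0,0.042,-0.004],[-0.055,0,0]]
    - [0.085,[0,0.042,-0.002],[-0.055,0,0]]
    - [0.085,[0,0.043,0.001],[-0.055,0,0]]
    - [0.085,[0,0.042,0.003],[-0.055,0,0]]

```text
t: 1.75
tool_pos: [536.4, -20.3, 353.1]
tool_rot: [-159.5, 90.0, -178.0]
force: [0.0, -0.5, 0.2]
width: 84.8
```

Request:
apply_moves:
  targets:
    - [0.085,[0,0.042,0.006],[-0.055,0,0]]
    - [0.085,[0,0.041,0.007],[-0.055,0,0]]
    - [0.085,[0,0.041,0.01],[-0.055,0,0]]
    - [0.085,[0,0.041,0.012],[-0.055,0,0]]
    - [0.085,[0,0,0],[0,0,0]]
    - [0.085,[0,0,0],[0,0,0]]

```text
t: 2.35
tool_pos: [609.6, 130.6, 352.4]
tool_rot: [-155.0, 89.9, -160.9]
force: [-0.2, -1.1, 0.1]
width: 84.9
```

```bash
cat >> h.py <<'E'
def snap(cam,tag):
    from bench import robot
    st=robot.read_state(); p,d=robot.read_camera(cam)
    cv2.imwrite(f"pics/{cam}{tag}.png",p[:,:,::-1]); np.savez(f"{cam}{tag}.npz",d=d,pos=st["tool_pos"],rot=st["tool_rot"])
    m=robot.camera_model(cam); return p,d,m,st,world(d,m,st)
E
python3 - <<'E'
from h import *
p,d,m,st,W=snap("wrist","1")
print(st["t"],st["joints"].round(1),st["tool_pos"].round(1),Rm(st).round(3))
E
```

```text
2.35 [ 2.8  6.7 91.3 -0.  82.   8.7] [609.6 130.6 352.4] [[-0.002  0.103  0.995]
 [-0.001  0.995 -0.103]
 [-1.    -0.001 -0.002]]
```

View pics/wrist1.png

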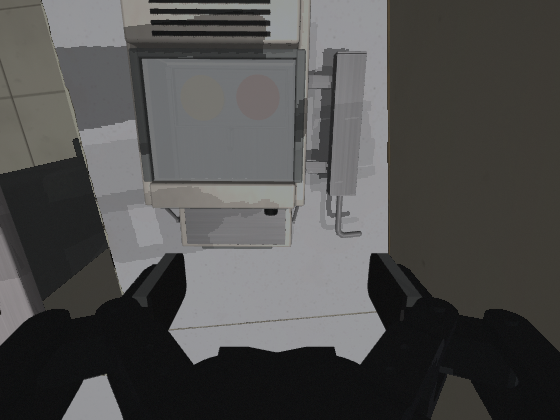

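```bash
python3 - <<'E'
from h import *
from bench import robot
im=cv2.imread("pics/wrist1.png")
cv2.imwrite("pics/wrist1z.png",cv2.resize(im[40:260,125:375],None,fx=3,fy=2.7,interpolation=cv2.INTER_CUBIC))
z=np.load("wrist1.npz"); st=dict(tool_pos=z["pos"],tool_rot=z["rot"]); m=robot.camera_model("wrist"); W=world(z["d"],m,st)
for c,r in [(270,210),(220,230),(235,248),(340,215),(355,234),(348,120),(250,120),(200,195),(300,195),(150,195),(330,220),(240,262)]: print(c,r,W[r,c].round(1))
ex=np.array([np.cos(np.radians(84)),np.sin(np.radians(84)),0])
for lab,lo,hi,box in [("door",26,38,(175,300,205,255)),("sheath",64,74,(320,370,50,200)),("top",125,155,(120,315,0,215)),("hook",50,62,(335,365,196,240))]:
    M=(W[...,2]>lo)&(W[...,2]<hi); B=np.zeros_like(M); B[box[2]:box[3],box[0]:box[1]]=1; M&=B
    P=W[M]; print(lab,len(P),P.mean(0).round(1),cv2.minAreaRect(P[:,:2].astype(np.float32)))
E
```

```text
270 210 [598.2  89.9 123.2]
220 230 [514.1  36.8  31.7]
235 248 [531.3   2.2  25.2]
340 215 [691.8  51.2  56.3]
355 234 [712.   20.1  56.1]
348 120 [705.3 180.6  69.1]
250 120 [587.1 194.1 116.8]
200 195 [520.9 117.9 129.6]
300 195 [635.  103.8 120.7]
150 195 [459.5 121.5 119.4]
330 220 [6.854e+02 2.420e+01 3.000e-01]
240 262 [531.1 -35.6  -0.9]
door 4146 [537.6  38.2  31.7] ((537.2041015625, 35.30073547363281), (66.322509765625, 177.71389770507812), 84.0579605102539)
sheath 4114 [703.  177.1  69.5] ((703.0010375976562, 171.5172119140625), (177.0482177734375, 35.480873107910156), 83.76197052001953)
top 12921 [559.8 232.3 142.2] ((555.7628784179688, 201.23724365234375), (206.80885314941406, 180.64869689941406), 84.14897918701172)
hook 342 [695.1  40.6  55.9] ((694.239013671875, 43.63636016845703), (31.431982040405273, 68.77778625488281), 23.727399826049805)
```

View pics/wrist1z.png

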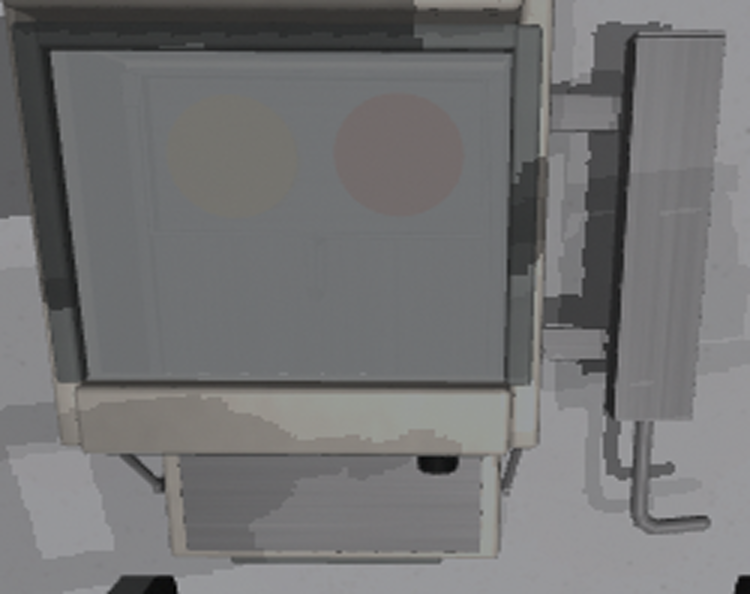

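```bash
cat >> h.py <<'E'
O=np.array([556,209.5,0.]); YAW=84.0
_a=np.radians(YAW); EX=np.array([np.cos(_a),np.sin(_a),0]); EY=np.array([-np.sin(_a),np.cos(_a),0]); RO=np.stack([EX,EY,[0,0,1]],1)
def o2w(p): return O+RO@np.array(p,float)
def w2o(p): return (np.asarray(p)-O)@RO
def ray(px,z,m,st):
    """world point at height z seen at pixel px"""
    c=np.array([(px[0]-m["K"][0,2])/m["K"][0,0],(px[1]-m["K"][1,2])/m["K"][1,1],1.])
    if "R" in m: dirw=c@m["R"]; o=-m["t"]@m["R"]
    else:
        T=m["tool_from_camera"];R=Rm(st); o=R@T[:3,3]+st["tool_pos"]; dirw=R@T[:3,:3]@c
    return o+dirw*(z-o[2])/dirw[2]
E
python3 - <<'E'
from h import *
from bench import robot
im=cv2.imread("pics/wrist1.png")[90:190,160:300]
g=cv2.cvtColor(im,cv2.COLOR_BGR2GRAY); g=cv2.createCLAHE(6,(3,3)).apply(g)
cv2.imwrite("pics/w1e.png",cv2.resize(g,None,fx=5.5,fy=5.5,interpolation=cv2.INTER_CUBIC))
E
```

```text
(no output)
```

View pics/w1e.png

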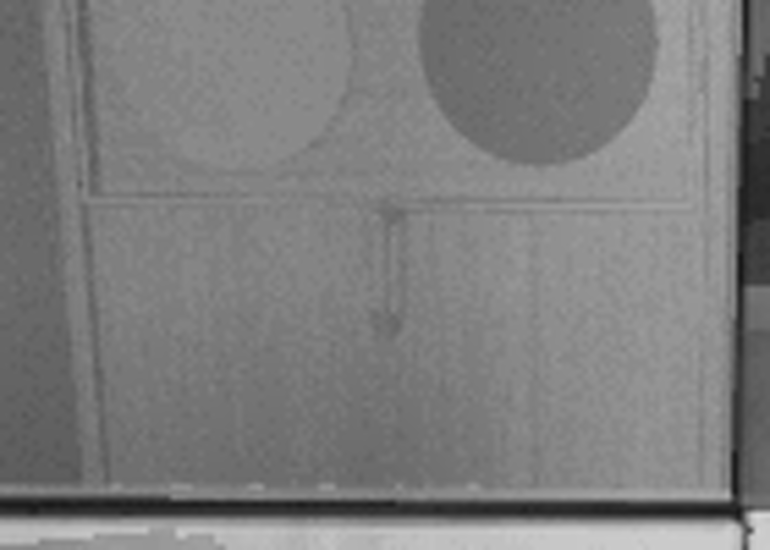

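```bash
python3 - <<'E'
from h import *
from bench import robot
z=np.load("wrist1.npz"); st=dict(tool_pos=z["pos"],tool_rot=z["rot"]); m=robot.camera_model("wrist")
for px,h in [((230.6,90+338/5.5),64),((230.6,90+325/5.5),64),((230.6,90+325/5.5),51),((230.8,127.3),45),((160+85/5.5,90+198/5.5),45),((160+695/5.5,90+206/5.5),45)]:
    w=ray(px,h,m,st); print(px,h,w.round(1),w2o(w).round(1))
# hook pixels
W=world(z["d"],m,st)
for r in (200,205,210,215,220,225,230,234,237):
    row=W[r,330:372]; ok=(row[:,2]>45)&(row[:,2]<65); print(r,w2o(row[ok])[:,[0,1,2]].round(1)[[0,-1]].tolist() if ok.any() else None, ok.sum())
for c in (340,345,350,355,358,360,362):
    col=W[196:242,c]; ok=(col[:,2]>45)&(col[:,2]<65); print(c,w2o(col[ok]).round(1)[[0,-1]].tolist() if ok.any() else None)
E
```

```text
(230.6, 151.45454545454544) 64 [552.3 156.2  64. ] [-53.4  -1.9  64. ]
(230.6, 149.0909090909091) 64 [552.7 159.2  64. ] [-50.4  -2.   64. ]
(230.6, 149.0909090909091) 51 [550.7 157.9  51. ] [-51.9  -0.1  51. ]
(230.8, 127.3) 45 [554.1 185.9  45. ] [-23.6  -0.6  45. ]
(175.45454545454547, 126.0) 45 [480.7 195.2  45. ] [-22.1  73.4  45. ]
(286.3636363636364, 127.45454545454545) 45 [628.1 178.1  45. ] [-23.7 -75.   45. ]
200 [[-121.7, -146.5, 54.9], [-121.0, -151.6, 57.0]] 5
205 [[-129.8, -146.0, 52.3], [-128.8, -152.4, 55.3]] 6
210 [[-136.4, -145.9, 54.6], [-136.3, -152.9, 54.9]] 6
215 [[-144.1, -146.5, 53.9], [-143.7, -153.3, 55.1]] 6
220 [[-151.0, -146.6, 55.5], [-150.6, -152.0, 56.5]] 5
225 [[-159.0, -145.8, 54.3], [-158.7, -152.8, 55.3]] 6
230 [[-167.5, -146.6, 52.3], [-165.8, -152.9, 56.5]] 6
234 [[-172.2, -149.1, 55.9], [-171.9, -183.5, 56.5]] 25
237 [[-177.5, -155.5, 54.3], [-177.7, -167.2, 53.9]] 9
340 [[-115.3, -149.9, 56.8], [-174.7, -153.3, 57.4]]
345 [[-171.1, -160.8, 54.9], [-176.9, -161.0, 55.7]]
350 [[-169.8, -168.0, 54.2], [-174.8, -167.7, 57.0]]
355 [[-168.4, -175.3, 53.7], [-174.8, -174.9, 57.0]]
358 [[-168.6, -179.7, 53.2], [-175.8, -179.9, 54.6]]
360 [[-168.3, -182.4, 54.0], [-173.4, -182.1, 56.5]]
362 None
```

```bash
python3 - <<'E'
from h import *
from bench import robot
z=np.load("wrist1.npz"); st=dict(tool_pos=z["pos"],tool_rot=z["rot"]); m=robot.camera_model("wrist");W=world(z["d"],m,st)
for r in (150,230,300): print([W[r,c].round(0).tolist() for c in (375,385,390,420,500)])
T=o2w([-145,-149.4,56]); print(T)
P,R=plan([T[0],T[1],180],Rdown(-6),8,0.04)
P,R=plan(T,Rdown(-6),5,0.04,P0=P,R0=R)
E
```

```text
[[759.0, 129.0, -0.0], [774.0, 128.0, 0.0], [781.0, 127.0, 2.0], [781.0, 139.0, 104.0], [781.0, 156.0, 238.0]]
[[757.0, -1.0, -0.0], [774.0, -3.0, -1.0], [781.0, -3.0, 1.0], [781.0, 40.0, 109.0], [781.0, 95.0, 247.0]]
[[652.0, 118.0, 355.0], [653.0, 125.0, 366.0], [653.0, 129.0, 371.0], [658.0, 137.0, 384.0], [781.0, 37.0, 255.0]]
[689.42494399  49.67777276  56.        ]
[[0.04, [0.022, -0.009, 0.011], [0.0, 0.0, 0.0]], [0.04, [0.021, -0.009, 0.011], [0.0, 0.0, 0.0]], [0.04, [0.022, -0.009, 0.011], [0.0, 0.0, 0.0]], [0.04, [0.021, -0.009, 0.011], [0.0, -0.001, 0.0]], [0.04, [0.022, -0.008, 0.011], [0.0, 0.0, 0.0]], [0.04, [0.022, -0.009, 0.011], [0.0, 0.0, 0.001]], [0.04, [0.021, -0.009, 0.011], [0.0, 0.0, 0.0]], [0.04, [0.022, -0.009, 0.011], [0.0, 0.0, 0.0]]]
[[0.04, [0.025, 0.0, 0.0], [0.0, 0.0, 0.0]], [0.04, [0.024, 0.0, 0.0], [0.0, 0.0, 0.0]], [0.04, [0.025, 0.0, 0.0], [0.0, 0.0, 0.0]], [0.04, [0.025, 0.0, 0.0], [0.0, 0.0, 0.0]], [0.04, [0.025, 0.0, 0.0], [0.0, 0.0, 0.0]]]
```

Request:
apply_moves:
  targets:
    - [0.04,[0.022,-0.009,0.011],[0,0,0]]
    - [0.04,[0.021,-0.009,0.011],[0,0,0]]
    - [0.04,[0.022,-0.009,0.011],[0,0,0]]
    - [0.04,[0.021,-0.009,0.011],[0,0,0]]
    - [0.04,[0.022,-0.008,0.011],[0,0,0]]
    - [0.04,[0.022,-0.009,0.011],[0,0,0]]
    - [0.04,[0.021,-0.009,0.011],[0,0,0]]
    - [0.04,[0.022,-0.009,0.011],[0,0,0]]

```text
t: 3.2
tool_pos: [689.8, 47.7, 180.1]
tool_rot: [-25.7, 90.0, -31.8]
force: [0.7, 0.6, 0.5]
width: 39.9
```

```bash
python3 - <<'E'
from h import *
p,d,m,st,W=snap("wrist","2")
print(st["tool_pos"].round(1),Rm(st).round(3).tolist(), w2o(st["tool_pos"]).round(1))
E
```

```text
[689.8  47.7 180.1] [[0.001, 0.107, 0.994], [-0.0, 0.994, -0.107], [-1.0, -0.0, 0.001]] [-146.9 -150.   180.1]
```

View pics/wrist2.png

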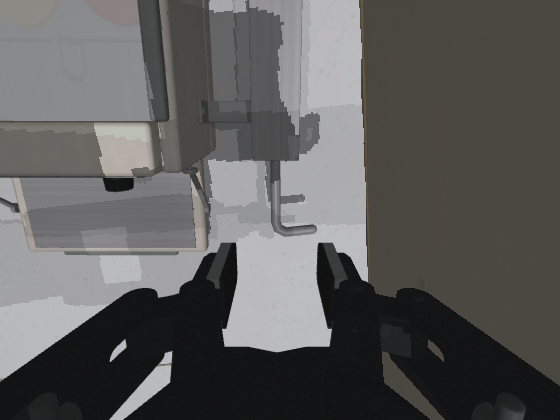

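Request:
apply_moves:
  targets:
    - [0.04,[0.025,0,0],[0,0,0]]
    - [0.04,[0.025,0.001,0],[0,0,0]]
    - [0.04,[0.025,0,0],[0,0,0]]
    - [0.04,[0.025,0,0],[0,0,0]]
    - [0.04,[0.024,0,0],[0,0,0]]
    - [0.04,[0,0,0],[0,0,0]]

```text
t: 3.85
tool_pos: [686.6, 50.1, 52.6]
tool_rot: [-177.1, 89.5, 176.8]
force: [-0.4, -0.4, -1.6]
width: 39.8
```

```bash
python3 - <<'E'
from h import *
p,d,m,st,W=snap("wrist","3"); snap("side","3")
print(st["tool_pos"].round(1),w2o(st["tool_pos"]).round(1),st["force"].round(1))
E
```

```text
[686.6  50.1  52.6] [-144.9 -146.6   52.6] [-0.4 -0.4 -1.6]
```

View pics/wrist3.png

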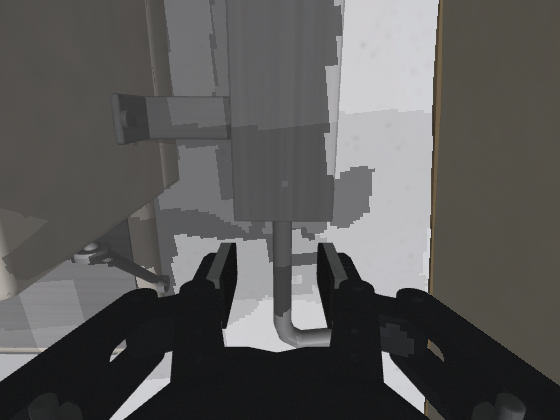

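```bash
python3 - <<'E'
from h import *
from bench import robot
st=robot.read_state(); m=robot.camera_model("wrist"); R=Rm(st)
for dx in (-11,0,11): print(proj(st["tool_pos"]+R@np.array([3,dx,0]),m,st))
d=np.load("wrist3.npz")["d"]; W=world(d,m,st)
for r in (225,240,260,280,300,315): 
    row=W[r,265:300]; ok=(row[:,2]>40)&(row[:,2]<65); print(r,w2o(row[ok]).round(1)[[0,-1]].tolist())
for c in (305,315): 
    row=W[310:360,c]; ok=(row[:,2]>40)&(row[:,2]<65); print(c,w2o(row[ok]).round(1)[[0,-1]].tolist())
E
```

```text
[274.72425312 298.2860409 ]
[274.70415883 276.68472617]
[274.68315268 254.10317707]
225 [[-118.2, -149.0, 58.7], [-117.9, -156.3, 59.4]]
240 [[-124.7, -149.0, 58.9], [-124.9, -156.5, 58.4]]
260 [[-134.0, -149.0, 58.5], [-133.7, -156.5, 59.0]]
280 [[-143.7, -148.9, 58.0], [-143.2, -156.7, 58.9]]
300 [[-153.6, -148.9, 58.1], [-152.6, -156.3, 59.5]]
315 [[-161.1, -149.3, 58.4], [-160.6, -156.4, 59.0]]
305 [[-170.4, -163.5, 56.6], [-175.0, -163.2, 61.5]]
315 [[-170.1, -168.2, 56.3], [-174.9, -167.7, 61.6]]
```

Request:
apply_moves:
  targets:
    - [0.04,[-0.003,0,0.005],[0,0,0]]
    - [0.04,[0,0,0],[0,0,0]]

```text
t: 4.15
tool_pos: [697.3, 50.0, 62.7]
tool_rot: [1.5, 89.7, -4.5]
force: [0.6, -0.0, 0.3]
width: 40.0
```

```bash
python3 - <<'E'
from h import *
p,d,m,st,W=snap("wrist","4")
print(st["tool_pos"].round(1),w2o(st["tool_pos"]).round(1),Rm(st).round(3).tolist(),st["force"].round(1))
for r in (240,280,300): 
    row=W[r,260:300]; ok=(row[:,2]>40)&(row[:,2]<65); print(r,w2o(row[ok]).round(1)[[0,-1]].tolist(),260+np.where(ok)[0][[0,-1]])
E
```

```text
[697.3  50.   62.7] [-143.8 -157.2   62.7] [[0.006, 0.105, 0.994], [-0.0, 0.994, -0.105], [-1.0, 0.0, 0.006]] [ 0.6 -0.   0.3]
240 [[-127.4, -150.8, 56.8], [-128.6, -153.3, 54.0]] [260 266]
280 [[-146.5, -150.6, 57.8], [-148.5, -153.6, 54.6]] [260 267]
300 [[-157.0, -150.4, 57.7], [-159.5, -153.5, 54.0]] [260 267]
```

Request:
apply_moves:
  targets:
    - [0.04,[0,0,0],[0,0,0]]
    - [0.04,[0,0,0],[0,0,0]]
    - [0.04,[0,0,0],[0,0,0]]

```text
t: 4.5
tool_pos: [694.9, 50.5, 59.4]
tool_rot: [-179.1, 90.0, 174.9]
force: [-0.4, 0.3, 0.2]
width: 39.9
```

```bash
python3 - <<'E'
from h import *
p,d,m,st,W=snap("wrist","5")
print(st["tool_pos"].round(1),w2o(st["tool_pos"]).round(1),st["force"].round(1),st["qvel"].round(2))
for r in (240,280,300): 
    row=W[r,250:300]; ok=(row[:,2]>40)&(row[:,2]<65); print(r,w2o(row[ok]).round(1)[[0,-1]].tolist(),250+np.where(ok)[0][[0,-1]])
E
```

```text
[694.9  50.5  59.4] [-143.6 -154.7   59.4] [-0.4  0.3  0.2] [ 0.02  0.11  0.11 -0.02 -0.02 -0.01]
240 [[-126.6, -146.2, 54.8], [-127.0, -153.5, 53.9]] [255 272]
280 [[-145.9, -146.3, 55.3], [-146.3, -153.5, 54.6]] [256 272]
300 [[-156.8, -146.0, 54.5], [-156.2, -153.4, 55.3]] [256 272]
```

Request:
apply_moves:
  targets:
    - [0.04,[0.003,0,-0.005],[0,0,0]]
    - [0.04,[0,0,0],[0,0,0]]
    - [0.04,[0,0,0],[0,0,0]]
    - [0.04,[0,0,0],[0,0,0]]
    - [0.04,[0,0,0],[0,0,0]]

```text
t: 5.05
tool_pos: [690.1, 51.0, 56.4]
tool_rot: [1.1, 90.0, -4.9]
force: [0.1, 0.8, -0.0]
width: 39.7
```

```bash
python3 - <<'E'
from h import *
p,d,m,st,W=snap("wrist","6")
print(st["tool_pos"].round(1),w2o(st["tool_pos"]).round(1),st["force"].round(1),st["qvel"].round(2))
for r in (240,280,300): 
    row=W[r,250:300]; ok=(row[:,2]>40)&(row[:,2]<65); print(r,w2o(row[ok]).round(1)[[0,-1]].tolist(),250+np.where(ok)[0][[0,-1]])
E
```

```text
[690.1  51.   56.4] [-143.6 -149.9   56.4] [ 0.1  0.8 -0. ] [-0.03 -0.03 -0.01 -0.14 -0.02  0.01]
240 [[-125.3, -145.8, 55.0], [-125.9, -153.5, 53.6]] [265 283]
280 [[-144.8, -146.1, 54.2], [-145.6, -153.6, 53.0]] [266 283]
300 [[-155.2, -146.0, 53.9], [-155.9, -153.7, 52.8]] [266 283]
```

Request:
apply_moves:
  targets:
    - [0.0,[0,0,0],[0,0,0]]
    - [0.0,[0,0,0],[0,0,0]]
    - [0.0,[0,0,0],[0,0,0]]
    - [0.0,[0,0,0],[0,0,0]]
    - [0.0,[0,0,0],[0,0,0]]
    - [0.0,[0,0,0],[0,0,0]]
  grip_force: 90

```text
t: 5.7
tool_pos: [689.9, 51.0, 56.3]
tool_rot: [-147.9, 90.0, -153.9]
force: [0.3, -0.5, 0.3]
width: 5.1
```

```bash
python3 - <<'E'
from h import *
p,d,m,st,W=snap("wrist","7")
print(st["width"])
E
```

```text
5.126771710542448
```

View pics/wrist7.png

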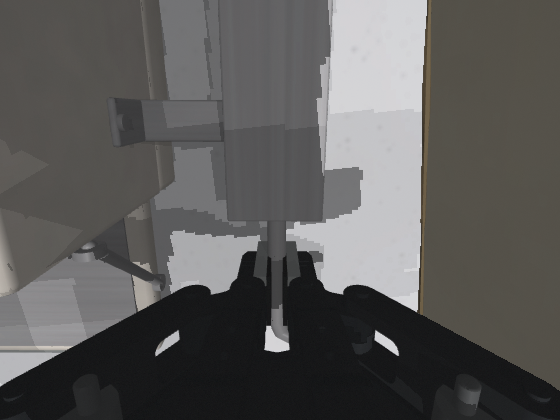

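Request:
apply_moves:
  targets:
    - [0.0,[-0.002,-0.005,0],[0,0,0]]
    - [0.0,[0,-0.01,0],[0,0,0]]
    - [0.0,[0,-0.015,0],[0,0,0]]
    - [0.0,[0,-0.02,0],[0,0,0]]
    - [0.0,[0,-0.02,0],[0,0,0]]
    - [0.0,[0,-0.015,0],[0,0,0]]
    - [0.0,[0,-0.01,0],[0,0,0]]
    - [0.0,[0,0,0],[0,0,0]]

```text
t: 6.55
tool_pos: [679.9, -45.5, 58.4]
tool_rot: [-56.4, 90.0, -62.6]
force: [-0.1, 0.3, -1.1]
width: 4.9
```

```bash
python3 - <<'E'
from h import *
p,d,m,st,W=snap("wrist","8")
print(st["tool_pos"].round(1),w2o(st["tool_pos"]).round(1),st["force"].round(1),st["width"])
for r in (20,60,100,140,180): 
    row=W[r,250:310]; ok=(row[:,2]>40)&(row[:,2]<63); print(r,w2o(row[ok]).round(1)[[0,-1]].tolist() if ok.any() else None)
E
```

```text
[679.9 -45.5  58.4] [-240.7 -149.9   58.4] [-0.1  0.3 -1.1] 4.938762154656294
20 [[-139.7, -141.7, 58.3], [-139.0, -160.3, 55.1]]
60 [[-152.0, -146.6, 55.2], [-151.9, -154.3, 54.3]]
100 [[-165.9, -146.4, 54.6], [-165.9, -154.0, 55.5]]
140 [[-180.8, -146.7, 55.9], [-180.9, -154.1, 55.0]]
180 [[-196.4, -147.0, 57.2], [-196.7, -154.2, 55.6]]
```

View pics/wrist8.png

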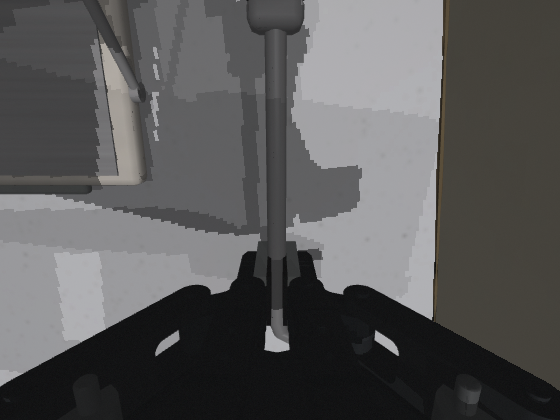

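Request:
apply_moves:
  targets:
    - [0.0,[0,-0.01,0],[0,0,0]]
    - [0.0,[0,-0.015,0],[0,0,0]]
    - [0.0,[0,-0.02,0],[0,0,0]]
    - [0.0,[0,-0.02,0],[0,0,0]]
    - [0.0,[0,-0.015,0],[0,0,0]]
    - [0.0,[0,-0.01,0],[0,0,0]]
    - [0.0,[0,-0.005,0],[0,0,0]]
    - [0.0,[0,0,0],[0,0,0]]

```text
t: 7.4
tool_pos: [669.9, -138.8, 58.3]
tool_rot: [100.4, 90.0, 94.3]
force: [0.3, -0.6, -1.2]
width: 5.1
```

```bash
python3 - <<'E'
from h import *
p,d,m,st,W=snap("wrist","9"); p,d,ms,_,_=snap("side","9"); 
im=cv2.imread("pics/side9.png"); cv2.imwrite("pics/side9z.png",cv2.resize(im[100:300,180:400],None,fx=3,fy=3))
print(st["tool_pos"].round(1),w2o(st["tool_pos"]).round(1),st["force"].round(1),st["width"],st["joints"].round(1))
for r in (5,20,60,100,140,180): 
    row=W[r,240:320]; ok=(row[:,2]>30)&(row[:,2]<75); print(r,w2o(row[ok]).round(1)[[0,-1]].tolist() if ok.any() else None)
E
```

```text
[ 669.9 -138.8   58.3] [-334.5 -149.7   58.3] [ 0.3 -0.6 -1.2] 5.076935564884219 [-20.2  29.3  95.2   0.   55.5 -14.1]
5 [[-228.7, -140.4, 57.1], [-229.0, -159.6, 58.1]]
20 [[-232.7, -140.1, 54.9], [-232.9, -159.9, 55.4]]
60 [[-245.8, -146.4, 55.2], [-245.8, -154.1, 55.0]]
100 [[-259.8, -146.6, 55.8], [-259.8, -153.8, 55.9]]
140 [[-274.6, -146.5, 56.1], [-274.7, -153.9, 54.6]]
180 [[-290.4, -146.7, 56.3], [-290.5, -154.0, 55.6]]
```

View pics/side9z.png

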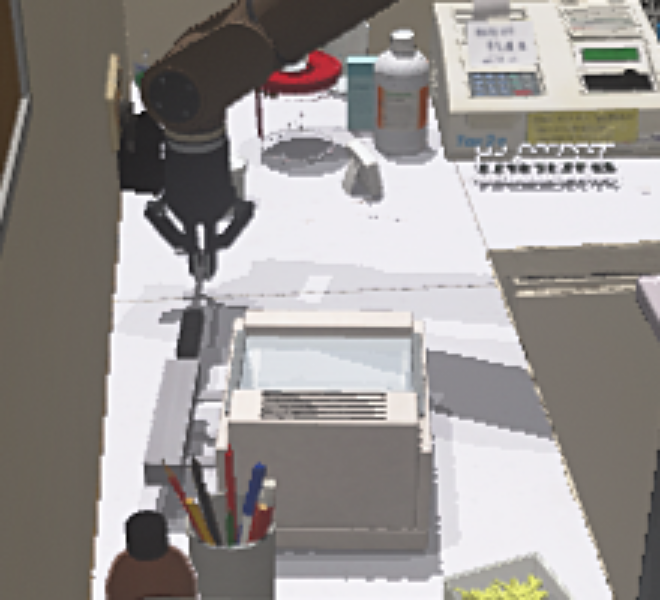

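View pics/wrist9.png

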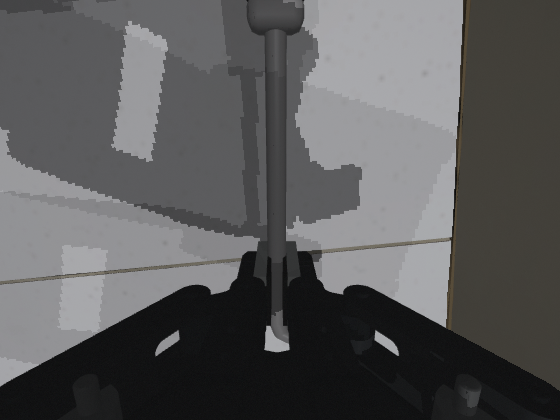

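Request:
apply_moves:
  targets:
    - [0.0,[0,-0.01,0],[0,0,0]]
    - [0.0,[0,-0.02,0],[0,0,0]]
    - [0.0,[0,-0.025,0],[0,0,0]]
    - [0.0,[0,-0.025,0],[0,0,0]]
    - [0.0,[0,-0.015,0],[-0.04,0,0]]
    - [0.0,[0,-0.005,0],[-0.08,0,0]]
    - [0.0,[0,0,0],[-0.12,0,0]]
    - [0.0,[0,0,0],[-0.12,0,0]]

```text
t: 8.3
tool_pos: [659.5, -239.4, 58.4]
tool_rot: [-70.0, 90.0, -55.2]
force: [0.5, 0.6, -0.7]
width: 4.8
```

Request:
apply_moves:
  targets:
    - [0.0,[0,0,0],[-0.14,0,0]]
    - [0.0,[0,0,0],[-0.14,0,0]]
    - [0.0,[0,0,0],[-0.14,0,0]]
    - [0.0,[0,0,0],[-0.14,0,0]]
    - [0.0,[0,0,0],[-0.14,0,0]]
    - [0.0,[0,0,0],[-0.14,0,0]]
    - [0.0,[0,0,0],[-0.14,0,0]]
    - [0.0,[0,0,0],[-0.12,0,0]]

```text
t: 9.1
tool_pos: [659.7, -238.8, 58.4]
tool_rot: [-106.8, 90.0, -28.9]
force: [0.8, -0.4, -0.8]
width: 4.7
```

Request:
apply_moves:
  targets:
    - [0.0,[0,0,0],[-0.07,0,0]]
    - [0.0,[0,0,0],[-0.04,0,0]]
    - [0.0,[0,0,0],[0,0,0]]
    - [0.0,[0,0,0],[0,0,0]]
    - [0.0,[0,0,0],[0,0,0]]

```text
t: 9.6
tool_pos: [659.7, -237.9, 58.3]
tool_rot: [-113.4, 90.0, -29.5]
force: [-0.6, -0.5, -0.3]
width: 4.6
```

```bash
python3 - <<'E'
from h import *
p,d,m,st,W=snap("wrist","10"); snap("side","10"); snap("top","10")
im=cv2.imread("pics/side10.png"); cv2.imwrite("pics/side10z.png",cv2.resize(im[80:280,180:400],None,fx=3,fy=3))
print(st["tool_pos"].round(1),Rm(st).round(3).tolist(),st["force"].round(1),st["width"],st["joints"].round(1))
for r in (5,20,60,100,140,180): 
    row=W[r,240:320]; ok=(row[:,2]>30)&(row[:,2]<75); print(r,(row[ok]).round(1)[[0,-1]].tolist() if ok.any() else None)
E
```

```text
[ 659.7 -237.9   58.3] [[0.0, -0.994, 0.107], [-0.0, 0.107, 0.994], [-1.0, -0.0, -0.0]] [-0.6 -0.5 -0.3] 4.649354616726248 [ -28.1   31.1   92.5   -0.    56.4 -112. ]
5 [[554.2, -237.4, 58.7], [555.7, -218.0, 56.6]]
20 [[558.1, -237.8, 56.1], [560.4, -218.7, 57.1]]
60 [[571.1, -233.5, 52.9], [572.2, -225.8, 54.9]]
100 [[585.3, -234.7, 54.2], [586.1, -227.2, 55.6]]
140 [[600.2, -236.0, 54.5], [601.0, -228.6, 54.7]]
180 [[616.2, -237.9, 54.5], [616.7, -230.2, 56.0]]
```

View pics/side10z.png

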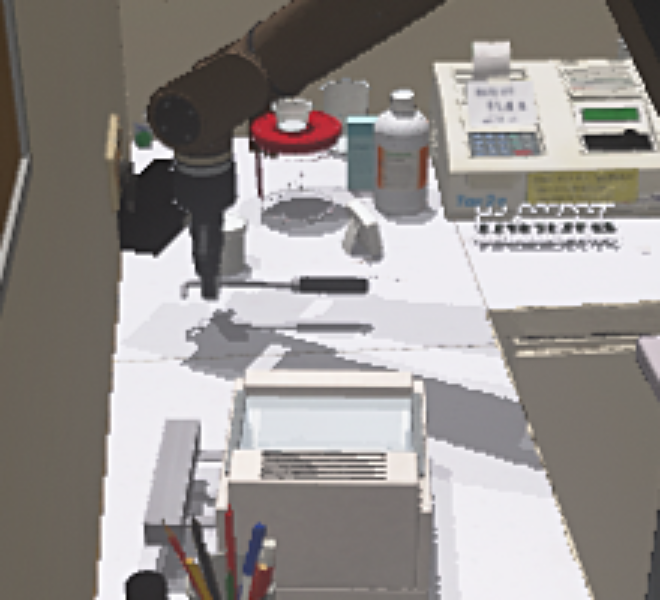

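View pics/wrist10.png

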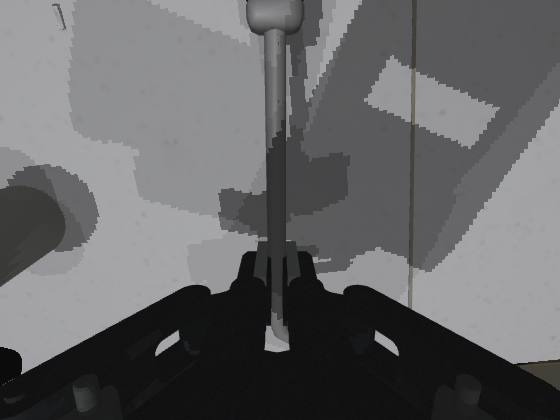

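Request:
apply_moves:
  targets:
    - [0.0,[0.01,0,0],[0,0,0]]
    - [0.0,[0.012,0,0],[0,0,0]]
    - [0.0,[0.008,0,0],[0,0,0]]
    - [0.0,[0.002,0,0],[0,0,0]]
    - [0.0,[0,0,0],[0,0,0]]
    - [0.0,[0,0,0],[0,0,0]]
    - [0.0,[0,0,0],[0,0,0]]

```text
t: 10.45
tool_pos: [660.2, -237.6, 27.0]
tool_rot: [-112.0, 89.9, -28.0]
force: [0.1, -1.3, -0.5]
width: 4.7
```

Request:
apply_moves:
  targets:
    - [0.0,[0,0,0],[0,0,-0.01]]
    - [0.0,[0,0,0],[0,0,-0.01]]
    - [0.0,[0,0,0],[0,0,-0.01]]
    - [0.0,[0,0,0],[0,0,-0.01]]
    - [0.0,[0,0,0],[0,0,0]]
    - [0.0,[0,0,0],[0,0,0]]

```text
t: 11.05
tool_pos: [659.7, -237.4, 26.4]
tool_rot: [-90.0, 87.7, -6.1]
force: [0.2, -0.1, -0.9]
width: 4.8
```

```bash
python3 - <<'E'
from h import *
p,d,m,st,W=snap("wrist","11")
print(st["tool_pos"].round(1),Rm(st).round(3).tolist(),st["force"].round(1),st["ft_torque"].round(2))
for r in (5,20,60,100,140,180): 
    row=W[r,240:320]; ok=(row[:,2]>8)&(row[:,2]<75); print(r,(row[ok]).round(1)[[0,-1]].tolist() if ok.any() else None)
E
```

```text
[ 659.7 -237.4   26.4] [[0.04, -0.994, 0.106], [-0.004, 0.106, 0.994], [-0.999, -0.04, -0.0]] [ 0.2 -0.1 -0.9] [ 0.   -0.13  0.02]
5 [[553.9, -237.1, 21.1], [556.2, -217.7, 21.8]]
20 [[558.3, -237.4, 20.1], [560.5, -218.3, 21.1]]
60 [[571.6, -232.7, 19.4], [572.5, -225.4, 20.0]]
100 [[585.5, -234.3, 19.6], [586.3, -226.7, 20.2]]
140 [[600.4, -235.6, 20.2], [601.0, -228.2, 21.8]]
180 [[616.0, -237.0, 22.2], [617.0, -229.7, 21.5]]
```

Request:
apply_moves:
  targets:
    - [0.0,[0.001,0,0],[0,0,-0.005]]
    - [0.0,[0.001,0,0],[0,0,-0.005]]
    - [0.0,[0,0,0],[0,0,-0.005]]
    - [0.0,[0,0,0],[0,0,0]]
    - [0.0,[0,0,0],[0,0,0]]
    - [0.0,[0,0,0],[0,0,0]]

```text
t: 11.7
tool_pos: [659.9, -237.4, 24.3]
tool_rot: [-90.0, 86.9, -6.0]
force: [-1.2, 0.3, -1.2]
width: 5.1
```

```bash
python3 - <<'E'
from h import *
p,d,m,st,W=snap("wrist","12")
print(st["tool_pos"].round(1),Rm(st).round(3)[:,0].tolist(),st["force"].round(1),st["ft_torque"].round(2))
for r in (5,20,60,100,140,180): 
    row=W[r,240:320]; ok=(row[:,2]>8)&(row[:,2]<75); print(r,(row[ok]).round(1)[[0,-1]].tolist() if ok.any() else None)
E
```

```text
[ 659.9 -237.4   24.3] [0.055, -0.006, -0.998] [-1.2  0.3 -1.2] [ 0.   -0.09 -0.03]
5 [[554.2, -237.1, 17.4], [556.1, -217.5, 16.6]]
20 [[558.4, -237.5, 15.8], [560.8, -218.4, 17.8]]
60 [[572.0, -232.7, 17.1], [572.6, -225.0, 14.8]]
100 [[585.7, -234.3, 16.7], [586.5, -226.8, 17.5]]
140 [[600.6, -235.6, 17.4], [601.2, -228.2, 18.9]]
180 [[616.2, -237.0, 19.6], [617.3, -229.8, 18.7]]
```

Request:
apply_moves:
  targets:
    - [0.0,[0,0,0],[0,0,-0.005]]
    - [0.0,[0,0,0],[0,0,0]]
    - [0.006,[0,0,0],[0,0,0]]
    - [0.008,[0,0,0],[0,0,0]]
    - [0.01,[0,0,0],[0,0,0]]
    - [0.014,[0,0,0],[0,0,0]]
    - [0.02,[0,0,0],[0,0,0]]
    - [0.03,[0,0,0],[0,0,0]]
  grip_force: 20

```text
t: 12.55
tool_pos: [659.9, -237.5, 24.4]
tool_rot: [-90.0, 86.6, -6.1]
force: [-0.2, 0.2, 0.2]
width: 29.6
```

Request:
apply_moves:
  targets:
    - [0.04,[-0.01,0,0],[0,0,0]]
    - [0.05,[-0.03,0,0],[0,0,0.02]]
    - [0.05,[-0.04,0,0],[0,0,0.02]]
    - [0.05,[-0.04,0,0],[0,0,0.02]]
    - [0.05,[-0.03,0,0],[0,0,0]]
    - [0.05,[-0.02,0,0],[0,0,0]]
    - [0.05,[0,0,0],[0,0,0]]

```text
t: 13.25
tool_pos: [657.2, -237.9, 200.2]
tool_rot: [-112.0, 89.5, -28.1]
force: [0.3, 0.2, 0.4]
width: 50.0
```

```bash
python3 - <<'E'
from h import *
p,d,m,st,W=snap("wrist","13"); snap("side","13"); snap("top","13")
print(st["tool_pos"].round(1),Rm(st).round(3).tolist(),st["force"].round(1),st["joints"].round(1))
im=cv2.imread("pics/side13.png"); cv2.imwrite("pics/side13z.png",cv2.resize(im[80:280,180:400],None,fx=3,fy=3))
E
```

```text
[ 657.2 -237.9  200.2] [[0.008, -0.994, 0.106], [-0.005, 0.105, 0.994], [-1.0, -0.009, -0.004]] [0.3 0.2 0.4] [ -28.2   21.5   89.5    0.    68.4 -112.1]
```

View pics/wrist13.png

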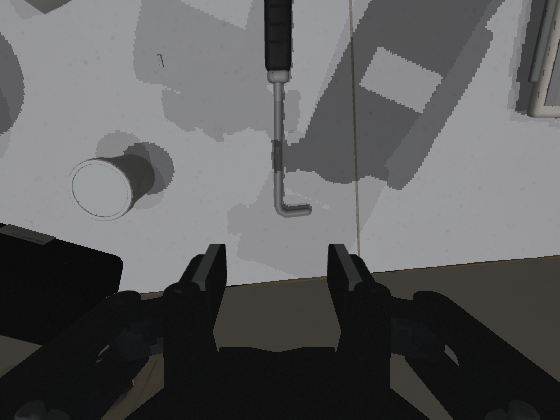

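View pics/side13z.png

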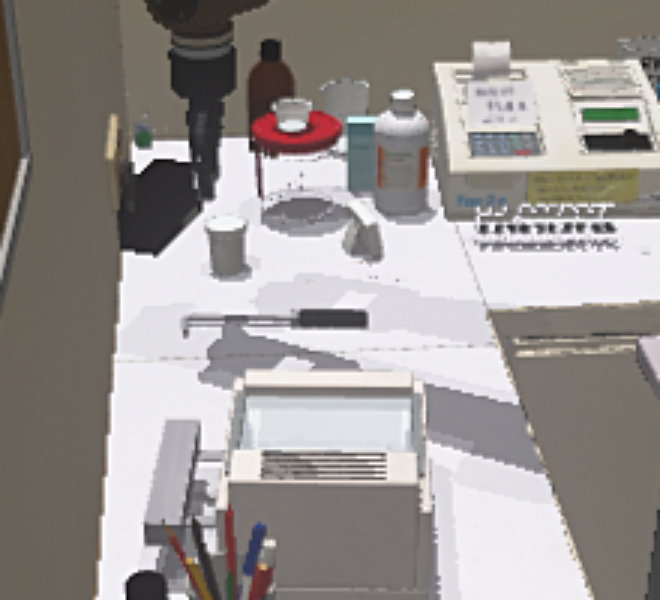

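```bash
python3 - <<'E'
from h import *
from bench import robot
z=np.load("wrist13.npz"); st=dict(tool_pos=z["pos"],tool_rot=z["rot"]); m=robot.camera_model("wrist");W=world(z["d"],m,st)
pts=[]
for r in range(90,200,6):
    row=W[r,255:300]; ok=(row[:,2]>4)&(row[:,2]<20)
    if ok.sum()>2: pts.append(row[ok].mean(0))
pts=np.array(pts); print(pts[[0,5,-1]].round(1)); k=np.polyfit(pts[:,0],pts[:,1],1); print("slope",k,np.degrees(np.arctan(k[0])))
for c in (290,297,304,308,312):
    col=W[195:225,c]; ok=(col[:,2]>4)&(col[:,2]<20); print(c,col[ok].mean(0).round(1) if ok.any() else None, ok.sum())
for r in (10,40,60,75,80): 
    row=W[r,250:310]; ok=(row[:,2]>6)&(row[:,2]<30);print(r,row[ok][[0,-1]].round(1).tolist())
# top view
z=np.load("top13.npz"); mt=robot.camera_model("top"); Wt=world(z["d"],mt,None) if 0 else None
E
```

```text
[[ 570.5 -228.6   11.5]
 [ 597.6 -231.4   10.9]
 [ 675.2 -239.5   11.1]]
slope [-1.04398501e-01 -1.69044789e+02] -5.960003278768619
290 [ 692.9 -228.2   10.8] 7
297 [ 692.2 -220.8   11.7] 7
304 [ 692.5 -213.5   11.6] 8
308 [ 692.5 -209.3   11.3] 7
312 None 0
10 [[503.6, -233.5, 10.7], [505.8, -209.9, 9.5]]
40 [[527.8, -235.3, 13.9], [530.0, -213.2, 12.9]]
60 [[543.8, -237.2, 11.9], [546.2, -214.7, 12.3]]
75 [[556.6, -236.9, 11.8], [558.7, -217.7, 12.3]]
80 [[561.0, -236.4, 12.9], [562.8, -219.0, 12.1]]
```

```bash
python3 - <<'E'
from h import *
P,R=plan([586,-230,150],Rdown(-6),12,0.06)
P,R=plan([515.6,-222.9,110],Rdown(-95.96),12,0.06,P0=P,R0=R)
print(P,R.round(3))
E
```

```text
[[0.06, [0.004, 0.006, 0.0], [0.131, 0.0, 0.0]], [0.06, [0.003, 0.005, -0.001], [0.131, 0.0, 0.0]], [0.06, [0.004, 0.006, -0.001], [0.13, 0.0, -0.001]], [0.06, [0.003, 0.005, -0.003], [0.131, 0.0, 0.0]], [0.06, [0.004, 0.005, -0.003], [0.131, 0.0, 0.0]], [0.06, [0.003, 0.005, -0.003], [0.131, 0.0, 0.0]], [0.06, [0.004, 0.004, -0.004], [0.131, 0.0, 0.0]], [0.06, [0.004, 0.003, -0.005], [0.13, -0.001, 0.0]]]
[[0.06, [0.003, 0.003, -0.005], [0.131, 0.0, 0.0]], [0.06, [0.004, 0.002, -0.005], [0.131, 0.0, -0.001]], [0.06, [0.003, 0.002, -0.005], [0.131, 0.0, 0.0]], [0.06, [0.004, 0.0, -0.006], [0.131, 0.0, 0.0]]]
[[0.06, [0.003, 0.0, -0.006], [0.131, 0.0, 0.0]], [0.06, [0.004, -0.001, -0.006], [0.131, 0.0, 0.0]], [0.06, [0.003, -0.001, -0.005], [0.13, 0.0, 0.0]], [0.06, [0.003, -0.003, -0.006], [0.131, 0.0, 0.0]], [0.06, [0.004, -0.003, -0.005], [0.131, 0.0, 0.0]], [0.06, [0.003, -0.003, -0.005], [0.131, 0.0, 0.0]], [0.06, [0.003, -0.004, -0.004], [0.131, 0.0, 0.0]], [0.06, [0.004, -0.005, -0.003], [0.131, 0.0, 0.0]]]
[[0.06, [0.003, -0.005, -0.003], [0.13, 0.0, 0.0]], [0.06, [0.003, -0.006, -0.003], [0.131, 0.0, 0.0]], [0.06, [0.004, -0.005, -0.001], [0.131, 0.0, 0.0]], [0.06, [0.003, -0.006, -0.001], [0.131, 0.0, 0.0]]]
[ 515.87255558 -222.79314164  109.89580113] [[ 0.     0.995 -0.104]
 [ 0.    -0.104 -0.995]
 [-1.     0.    -0.   ]]
```

Request:
apply_moves:
  targets:
    - [0.06,[0.004,0.006,0],[0.131,0,0]]
    - [0.06,[0.003,0.005,-0.001],[0.131,0,0]]
    - [0.06,[0.004,0.006,-0.001],[0.13,0,0]]
    - [0.06,[0.003,0.005,-0.003],[0.131,0,0]]
    - [0.06,[0.004,0.005,-0.003],[0.131,0,0]]
    - [0.06,[0.003,0.005,-0.003],[0.131,0,0]]
    - [0.06,[0.004,0.004,-0.004],[0.131,0,0]]
    - [0.06,[0.004,0.003,-0.005],[0.13,0,0]]

```text
t: 14.2
tool_pos: [607.8, -232.0, 162.2]
tool_rot: [125.9, 89.7, 149.6]
force: [0.1, 0.8, -0.7]
width: 60.2
```

Request:
apply_moves:
  targets:
    - [0.06,[0.003,0.003,-0.005],[0.131,0,0]]
    - [0.06,[0.004,0.002,-0.005],[0.131,0,0]]
    - [0.06,[0.003,0.002,-0.005],[0.131,0,0]]
    - [0.06,[0.004,0,-0.006],[0.131,0,0]]
    - [0.06,[0.003,0,-0.006],[0.131,0,0]]
    - [0.06,[0.004,-0.001,-0.006],[0.131,0,0]]
    - [0.06,[0.003,-0.001,-0.005],[0.13,0,0]]
    - [0.06,[0.003,-0.003,-0.006],[0.131,0,0]]

```text
t: 15.0
tool_pos: [561.6, -227.6, 135.4]
tool_rot: [-176.0, 89.7, 147.7]
force: [-0.8, -0.1, 0.9]
width: 60.1
```

Request:
apply_moves:
  targets:
    - [0.06,[0.004,-0.003,-0.005],[0.131,0,0]]
    - [0.06,[0.003,-0.003,-0.005],[0.131,0,0]]
    - [0.06,[0.003,-0.004,-0.004],[0.131,0,0]]
    - [0.06,[0.004,-0.005,-0.003],[0.131,0,0]]
    - [0.06,[0.003,-0.005,-0.003],[0.13,0,0]]
    - [0.06,[0.003,-0.006,-0.003],[0.131,0,0]]
    - [0.06,[0.004,-0.005,-0.001],[0.131,0,0]]
    - [0.06,[0.003,-0.006,-0.001],[0.131,0,0]]

```text
t: 15.8
tool_pos: [515.0, -222.3, 108.6]
tool_rot: [-117.6, 89.7, 146.1]
force: [0.0, -0.7, -0.6]
width: 60.0
```

Request:
apply_moves:
  targets:
    - [0.06,[0,0,0],[0,0,0]]
    - [0.06,[0,0,0],[0,0,0]]
    - [0.06,[0,0,0],[0,0,0]]

```text
t: 16.1
tool_pos: [516.6, -223.1, 110.7]
tool_rot: [-120.8, 90.0, 143.4]
force: [0.1, -0.0, 0.1]
width: 59.7
```

```bash
python3 - <<'E'
from h import *
p,d,m,st,W=snap("wrist","14")
print(st["t"],st["tool_pos"].round(1),Rm(st).round(3).tolist(),st["joints"].round(1))
H=np.array([515.6,-222.9]);
print(proj(np.array([[515.6,-222.9,16],[562,-227.7,8]]),m,st))
for r in (100,150,200,215): 
    row=W[r,230:330]; ok=(row[:,2]>4)&(row[:,2]<30);print(r,230+np.where(ok)[0][[0,-1]],row[ok][[0,-1]].round(1).tolist())
E
```

```text
16.1 [ 516.6 -223.1  110.7] [[-0.001, 0.995, -0.102], [0.0, -0.102, -0.995], [-1.0, -0.001, -0.0]] [-33.7  11.7 112.2   0.   56.2  62.2]
[[276.0608239  214.70780704]
 [276.16714477 149.00021979]]
100 [271 282] [[595.3, -227.6, 10.3], [594.6, -235.0, 10.2]]
150 [263 289] [[562.1, -218.2, 6.7], [560.9, -236.6, 12.0]]
200 [261 292] [[526.3, -212.8, 10.7], [524.1, -235.5, 11.0]]
215 [261 292] [[514.8, -211.5, 10.9], [512.5, -234.5, 11.1]]
```

View pics/wrist14.png

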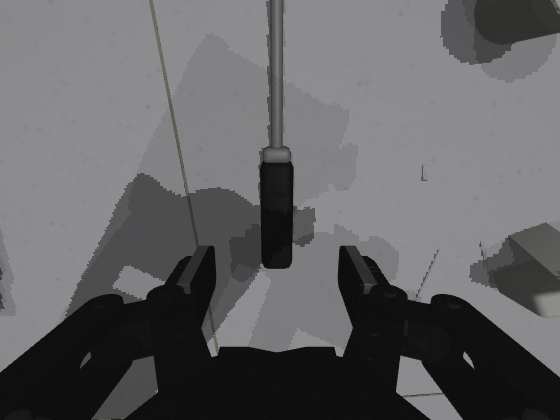

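Request:
apply_moves:
  targets:
    - [0.06,[0.02,0,0],[0,0,0]]
    - [0.06,[0.025,0,0],[0,0,0]]
    - [0.06,[0.02,0,0],[0,0,0]]
    - [0.06,[0.015,0,0],[0,0,0]]
    - [0.06,[0.004,0,0],[0,0,0]]
    - [0.06,[0,0,0],[0,0,0]]
    - [0.06,[0,0,0],[0,0,0]]
    - [0.06,[0,0,0],[0,0,0]]

```text
t: 16.95
tool_pos: [517.5, -223.7, 28.5]
tool_rot: [62.4, 89.9, -33.6]
force: [0.3, -1.4, -0.5]
width: 59.9
```

```bash
python3 - <<'E'
from h import *
from bench import robot
p,d,m,st,W=snap("wrist","15")
print(st["t"],st["tool_pos"].round(1),st["force"].round(1))
for r in (100,200,240,265): 
    row=W[r,220:340]; ok=(row[:,2]>3)&(row[:,2]<30);print(r,220+np.where(ok)[0][[0,-1]],row[ok][[0,-1]].round(1).tolist())
z=np.load("wrist2.npz"); st=dict(tool_pos=z["pos"],tool_rot=z["rot"])
im=cv2.imread("pics/wrist2.png")[0:130,0:170]
g=cv2.cvtColor(im,cv2.COLOR_BGR2GRAY); g=cv2.createCLAHE(6,(3,3)).apply(g)
cv2.imwrite("pics/w2e.png",cv2.resize(g,None,fx=4.5,fy=4.5,interpolation=cv2.INTER_CUBIC))
E
```

```text
16.95 [ 517.5 -223.7   28.5] [ 0.3 -1.4 -0.5]
100 [266 283] [[593.9, -227.5, 9.6], [593.1, -234.7, 10.2]]
200 [250 300] [[550.9, -215.2, 10.7], [548.5, -238.2, 10.8]]
240 [251 299] [[531.1, -213.2, 10.8], [528.5, -236.1, 10.3]]
265 [251 339] [[518.3, -211.7, 11.7], [515.6, -253.9, 14.8]]
```

View pics/w2e.png

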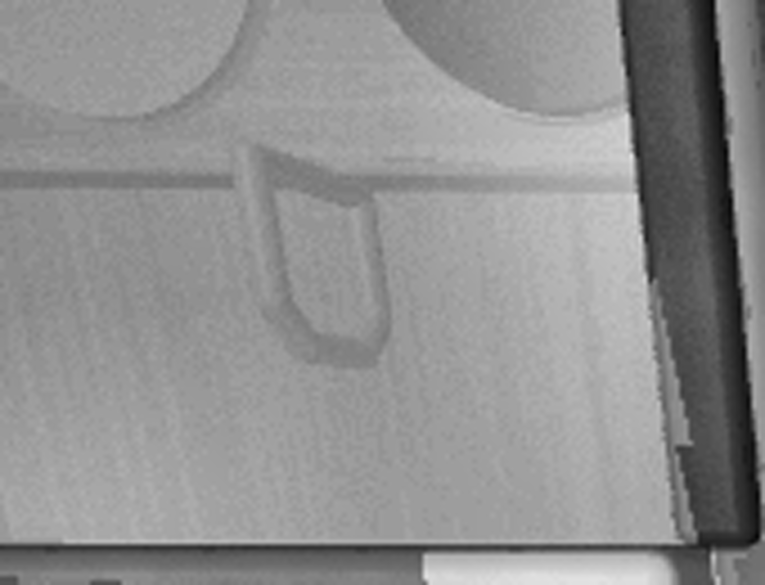

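View pics/wrist15.png

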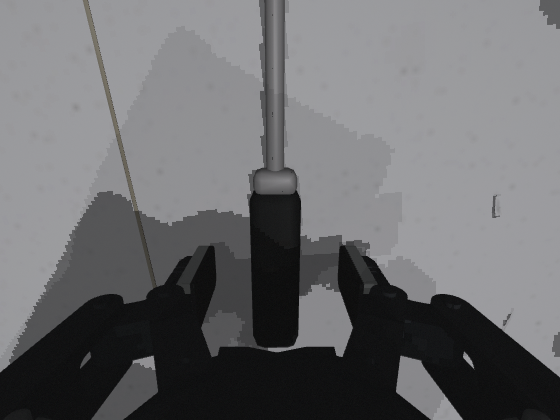

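```bash
python3 - <<'E'
from h import *
from bench import robot
z=np.load("wrist2.npz"); st=dict(tool_pos=z["pos"],tool_rot=z["rot"]); m=robot.camera_model("wrist")
for px,h in [((325/4.5,262/4.5),51),((250/4.5,160/4.5),64),((285/4.5,322/4.5),64),((368/4.5,200/4.5),38),((378/4.5,330/4.5),38)]: print(w2o(ray(px,h,m,st)).round(1))
z=np.load("wrist15.npz"); st=dict(tool_pos=z["pos"],tool_rot=z["rot"]);W=world(z["d"],m,st)
for r,c in [(50,50),(50,200),(120,350),(200,430),(150,180),(300,220),(300,330)]: print(r,c,W[r,c].round(1))
print(w2o([517,-223,0]))
E
```

```text
[-37.8  -0.1  51. ]
[-25.4   0.8  64. ]
[-48.3  -0.   64. ]
[-26.2  -1.4  38. ]
[-46.7   0.5  38. ]
50 50 [ 6.246e+02 -1.358e+02  2.000e-01]
50 200 [ 618.4 -200.4   -2.5]
120 350 [ 581.4 -265.2   -0.9]
200 430 [ 538.7 -303.2   -0. ]
150 180 [ 5.759e+02 -1.839e+02 -3.000e-01]
300 220 [ 4.930e+02 -1.904e+02  1.000e-01]
300 330 [ 485.8 -250.6   -1.3]
[-434.20732981   -6.42220644    0.        ]
```

Request:
apply_moves:
  targets:
    - [0.06,[0.004,0,0],[0,0,0]]
    - [0.06,[0,0,0],[0,0,0]]
    - [0.06,[0,0,0],[0,0,0]]
    - [0.0,[0,0,0],[0,0,0]]
    - [0.0,[0,0,0],[0,0,0]]
    - [0.0,[0,0,0],[0,0,0]]
    - [0.0,[0,0,0],[0,0,0]]
    - [0.0,[0,0,0],[0,0,0]]
  grip_force: 80

```text
t: 17.8
tool_pos: [517.0, -223.4, 23.6]
tool_rot: [63.0, 90.0, -33.0]
force: [-0.5, -0.0, 2.4]
width: 22.0
```

Request:
apply_moves:
  targets:
    - [0.0,[0,0,0],[0,0,0]]
    - [0.0,[-0.004,0,0],[0,0,0]]
    - [0.0,[-0.01,0,0],[0,0,0]]
    - [0.0,[-0.015,0,0],[0,0,0]]
    - [0.0,[-0.015,0,0],[0,0,0]]
    - [0.0,[0,0,0],[0,0,0]]
    - [0.0,[0,0,0],[0,0,0]]
    - [0.0,[0,0,0],[0,0,0]]

```text
t: 18.6
tool_pos: [516.3, -222.9, 66.9]
tool_rot: [-118.8, 90.0, 145.2]
force: [-0.3, -0.9, -0.9]
width: 21.8
```

```bash
python3 - <<'E'
from h import *
from bench import robot
p,d,m,st,W=snap("wrist","16"); snap("side","16")
print(st["t"],st["tool_pos"].round(1),Rm(st).round(3).tolist(),st["force"].round(1),st["width"],st["joints"].round(1))
pts=[]
for r in range(5,170,15): 
    row=W[r,240:310]; ok=(row[:,2]>35)&(row[:,2]<75);a=row[ok]; print(r,a[[0,-1]].round(1).tolist()); pts.append((a[0]+a[-1])/2)
pts=np.array(pts); print(np.polyfit(pts[:,0],pts[:,1],1),np.polyfit(pts[:,0],pts[:,2],1))
E
```

```text
18.6 [ 516.3 -222.9   66.9] [[-0.001, 0.995, -0.104], [0.0, -0.104, -0.995], [-1.0, -0.001, -0.0]] [-0.3 -0.9 -0.9] 21.814292612212387 [-33.7  15.5 113.    0.   51.5  62.3]
5 [[626.7, -230.7, 52.7], [625.6, -238.3, 53.4]]
20 [[621.8, -230.2, 51.8], [620.7, -237.8, 52.9]]
35 [[616.6, -229.6, 51.7], [615.8, -237.4, 51.9]]
50 [[611.2, -229.4, 52.2], [610.4, -236.9, 51.8]]
65 [[605.5, -228.8, 53.5], [605.0, -236.4, 51.3]]
80 [[600.0, -228.1, 53.1], [599.3, -235.4, 52.6]]
95 [[594.4, -227.5, 52.0], [593.6, -234.8, 52.2]]
110 [[588.5, -226.8, 53.0], [587.7, -234.2, 54.0]]
125 [[582.5, -226.1, 52.4], [581.6, -233.7, 51.5]]
140 [[576.3, -225.9, 53.4], [575.5, -233.1, 53.0]]
155 [[569.9, -225.2, 53.1], [569.2, -232.5, 53.1]]
[-1.01865274e-01 -1.70739932e+02] [-1.12921461e-02  5.93314208e+01]
```

View pics/wrist16.png

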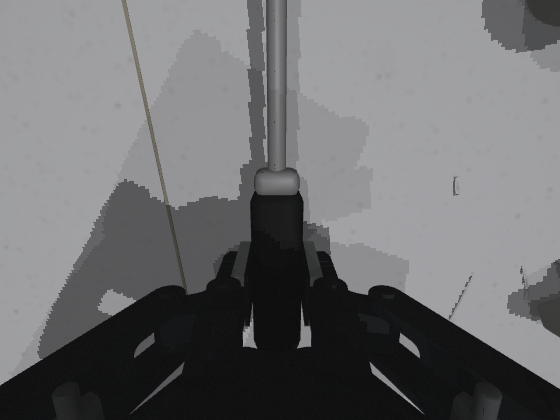

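```bash
python3 - <<'E'
from h import *
T1=o2w([-434,-42,68]); print(T1)
P,R=plan(T1,Rdown(-6),14,0.0)
E
```

```text
[ 552.40456655 -226.51269805   68.        ]
[[0.0, [0.0, 0.003, 0.0], [-0.112, 0.0, 0.0]], [0.0, [0.0, 0.002, 0.0], [-0.112, 0.0, 0.0]], [0.0, [0.0, 0.003, 0.001], [-0.112, 0.0, 0.0]], [0.0, [0.0, 0.002, 0.001], [-0.113, 0.0, 0.0]], [0.0, [-0.001, 0.003, 0.001], [-0.112, -0.001, 0.0]], [0.0, [0.0, 0.002, 0.001], [-0.112, 0.0, 0.0]], [0.0, [0.0, 0.002, 0.002], [-0.112, 0.0, 0.0]], [0.0, [0.0, 0.002, 0.002], [-0.112, 0.0, 0.0]]]
[[0.0, [0.0, 0.001, 0.002], [-0.112, 0.0, 0.0]], [0.0, [0.0, 0.002, 0.002], [-0.113, 0.0, 0.0]], [0.0, [0.0, 0.001, 0.002], [-0.112, 0.0, 0.0]], [0.0, [0.0, 0.001, 0.003], [-0.112, -0.001, 0.0]], [0.0, [0.0, 0.001, 0.002], [-0.112, 0.0, 0.0]], [0.0, [-0.001, 0.0, 0.003], [-0.112, 0.0, 0.0]]]
```

Request:
apply_moves:
  targets:
    - [0.0,[0,0.003,0],[-0.06,0,0]]
    - [0.0,[0,0.002,0],[-0.11,0,0]]
    - [0.0,[0,0.003,0.001],[-0.113,0,0]]
    - [0.0,[0,0.002,0.001],[-0.113,0,0]]
    - [0.0,[-0.001,0.003,0.001],[-0.113,0,0]]
    - [0.0,[0,0.002,0.001],[-0.113,0,0]]
    - [0.0,[0,0.002,0.002],[-0.113,0,0]]
    - [0.0,[0,0.002,0.002],[-0.113,0,0]]

```text
t: 19.5
tool_pos: [537.4, -226.2, 67.4]
tool_rot: [-165.2, 89.9, 147.7]
force: [-0.2, -0.1, -1.3]
width: 22.1
```

Request:
apply_moves:
  targets:
    - [0.0,[0,0.001,0.002],[-0.113,0,0]]
    - [0.0,[0,0.002,0.002],[-0.113,0,0]]
    - [0.0,[0,0.001,0.002],[-0.113,0,0]]
    - [0.0,[0,0.001,0.003],[-0.113,0,0]]
    - [0.0,[0,0.001,0.002],[-0.113,0,0]]
    - [0.0,[0,0,0.003],[-0.1,0,0]]
    - [0.0,[0,0,0],[-0.057,0,0]]
    - [0.0,[0,0,0],[0,0,0]]

```text
t: 20.3
tool_pos: [552.8, -228.2, 67.4]
tool_rot: [154.1, 89.9, 148.1]
force: [0.2, -0.0, -1.3]
width: 21.6
```

Request:
apply_moves:
  targets:
    - [0.0,[0,0,0],[0,0,0]]
    - [0.0,[0,0,0],[0,0,0]]
    - [0.0,[0,0,0],[0,0,0]]

```text
t: 20.6
tool_pos: [553.0, -228.4, 68.1]
tool_rot: [157.7, 90.0, 151.7]
force: [0.8, -0.2, -1.4]
width: 22.0
```

```bash
python3 - <<'E'
from h import *
from bench import robot
p,d,m,st,W=snap("wrist","17"); p2,d2,mt,_,_=snap("top","17")
print(st["t"],st["tool_pos"].round(1),w2o(st["tool_pos"]).round(1),(RO.T@Rm(st)).round(3).tolist(),st["force"].round(1),st["width"])
pts=[]
for r in range(5,170,15): 
    row=W[r,240:310]; ok=(row[:,2]>35)&(row[:,2]<75);a=row[ok]; pts.append(w2o((a[0]+a[-1])/2))
pts=np.array(pts); print(pts[[0,-1]].round(1),np.polyfit(pts[:,0],pts[:,1],1),np.polyfit(pts[:,0],pts[:,2],1))
# predicted crook in top image
tp=st["tool_pos"]; R=Rm(st); ck=tp+R@np.array([15.6,174.6,-18]); ts=tp+R@np.array([15.6,173,-31]); print(ck,w2o(ck),proj(np.array([ck,ts]),mt))
im=cv2.imread("pics/top17.png"); cv2.imwrite("pics/top17z.png",cv2.resize(im[130:270,200:360],None,fx=4,fy=4,interpolation=cv2.INTER_CUBIC))
E
```

```text
20.6 [ 553.  -228.4   68.1] [-435.8  -42.8   68.1] [[0.0, 1.0, -0.001], [0.0, -0.001, -1.0], [-1.0, 0.0, -0.0]] [ 0.8 -0.2 -1.4] 22.010347028456565
[[-326.2  -43.4   53.7]
 [-383.3  -43.6   53.9]] [ 1.89486600e-03 -4.27360367e+01] [-1.31065531e-02  4.90536111e+01]
[553.51063137 -52.86433801  52.51855221] [-261.18728859  -24.94880946   52.51855221] [[312.98542078 200.64587006]
 [313.20188758 204.94416462]]
```

View pics/top17z.png

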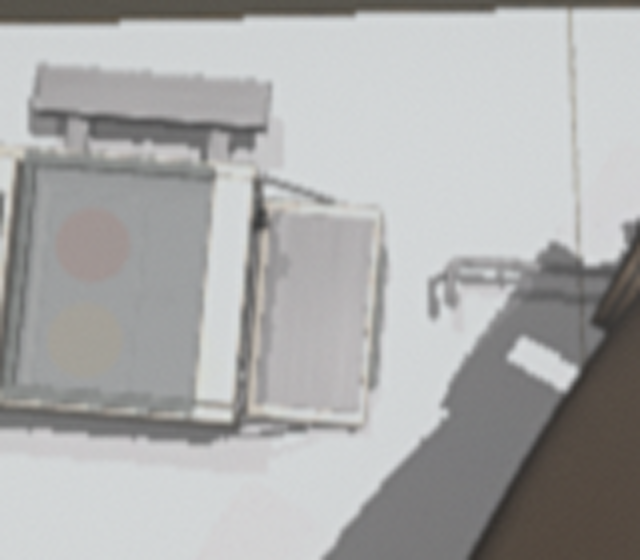

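Request:
apply_moves:
  targets:
    - [0.0,[0,0.01,0],[0,0,0]]
    - [0.0,[0,0.02,0],[0,0,0]]
    - [0.0,[0,0.03,0],[0,0,0]]
    - [0.0,[0,0.035,0],[0,0,0]]
    - [0.0,[0,0.035,0],[0,0,0]]
    - [0.0,[0,0.025,0],[0,0,0]]
    - [0.0,[0,0.01,0],[0,0,0]]
    - [0.0,[0,0.005,0],[0,0,0]]

```text
t: 21.5
tool_pos: [570.9, -58.2, 68.3]
tool_rot: [-92.0, 90.0, -97.9]
force: [-0.3, 0.6, 0.3]
width: 21.7
```

Request:
apply_moves:
  targets:
    - [0.0,[0,0.0,0],[0,0,0]]
    - [0.0,[0,0,0],[0,0,0]]
    - [0.0,[0,0,0],[0,0,0]]

```text
t: 21.8
tool_pos: [571.0, -60.4, 68.3]
tool_rot: [-57.4, 90.0, -63.5]
force: [0.6, 0.9, -0.9]
width: 21.4
```

```bash
python3 - <<'E'
from h import *
from bench import robot
p,d,m,st,W=snap("wrist","18"); p2,d2,mt,_,_=snap("top","18")
print(st["t"],st["tool_pos"].round(1),w2o(st["tool_pos"]).round(1),(RO.T@Rm(st)).round(3).tolist(),st["force"].round(1),st["width"])
im=cv2.imread("pics/top18.png"); cv2.imwrite("pics/top18z.png",cv2.resize(im[130:270,180:340],None,fx=4,fy=4,interpolation=cv2.INTER_CUBIC))
E
```

```text
21.8 [571.  -60.4  68.3] [-266.9  -43.1   68.3] [[-0.0, 1.0, -0.002], [-0.0, -0.002, -1.0], [-1.0, -0.0, 0.0]] [ 0.6  0.9 -0.9] 21.359572508651635
```

View pics/wrist18.png

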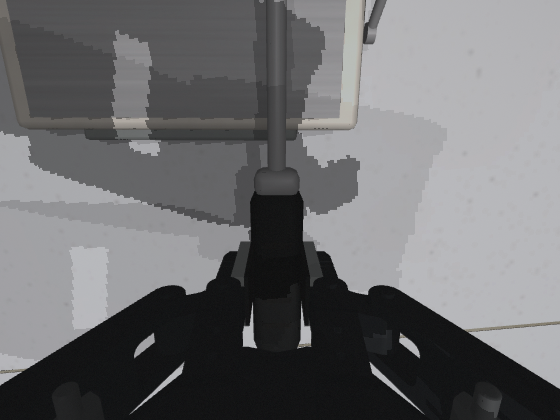

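View pics/top18z.png

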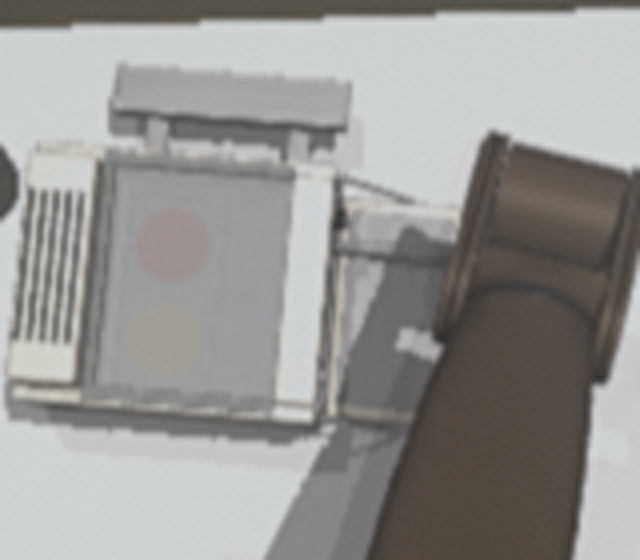

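Request:
apply_moves:
  targets:
    - [0.0,[0,0.008,0],[0,0,0]]
    - [0.0,[0,0.014,0],[0,0,0]]
    - [0.0,[0,0.014,0],[0,0,0]]
    - [0.0,[0,0.01,0],[0,0,0]]
    - [0.0,[0,0.008,0],[0,0,0]]
    - [0.0,[0,0,0],[0,0,0]]
    - [0.0,[0,0,0],[0,0,0]]
    - [0.0,[0,0,0],[0,0,0]]

```text
t: 22.7
tool_pos: [576.6, -5.9, 68.2]
tool_rot: [-75.0, 90.0, -81.0]
force: [-0.6, 0.4, -1.5]
width: 21.9
```

```bash
python3 - <<'E'
from h import *
from bench import robot
p2,d2,mt,st,_=snap("top","19")
print(st["t"],w2o(st["tool_pos"]).round(1),st["force"].round(1),st["width"])
im=cv2.imread("pics/top19.png")[165:240,195:275]; g=cv2.cvtColor(im,cv2.COLOR_BGR2GRAY); g=cv2.createCLAHE(6,(3,3)).apply(g)
cv2.imwrite("pics/top19z.png",cv2.resize(g,None,fx=8,fy=8,interpolation=cv2.INTER_CUBIC))
tp=st["tool_pos"]; R=Rm(st); 
print((proj(np.array([tp+R@np.array([17,174.6,-18]),o2w([-37.8,-.1,51]),o2w([-65.5+14.5,0,51])]),mt)-[195,165])*8)
E
```

```text
22.7 [-212.   -43.    68.2] [-0.6  0.4 -1.5] 21.925468519050657
[[355.74685423 240.76005271]
 [350.95237805 306.05808319]
 [385.55135381 308.95130381]]
```

View pics/top19z.png

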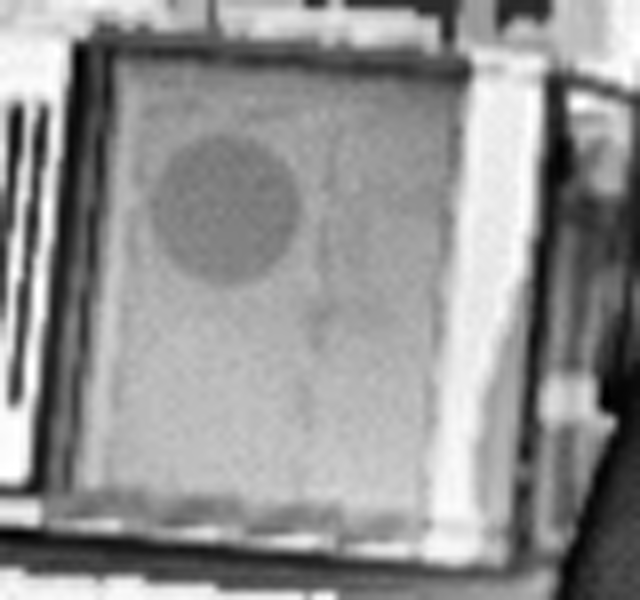

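Request:
apply_moves:
  targets:
    - [0.0,[0,0,-0.003],[0,0,0]]
    - [0.0,[0,0,-0.005],[0,0,0]]
    - [0.0,[0,0,-0.005],[0,0,0]]
    - [0.0,[0,0,0],[0,0,0]]
    - [0.0,[0,0,0],[0,0,0]]

```text
t: 23.25
tool_pos: [563.5, -4.3, 68.3]
tool_rot: [-0.5, 90.0, -6.5]
force: [0.1, -0.7, -1.2]
width: 22.1
```

Request:
apply_moves:
  targets:
    - [0.0,[0,0,-0.003],[0,0,0]]
    - [0.0,[0,0,-0.004],[0,0,0]]
    - [0.0,[0,0,-0.004],[0,0,0]]
    - [0.0,[0,0,-0.003],[0,0,0]]
    - [0.0,[0,0,0],[0,0,0]]
    - [0.0,[0,0,0],[0,0,0]]
    - [0.0,[0,0,0],[0,0,0]]

```text
t: 23.95
tool_pos: [549.9, -2.8, 68.3]
tool_rot: [-4.6, 90.0, -10.7]
force: [0.7, -0.0, -1.0]
width: 22.0
```

```bash
python3 - <<'E'
from h import *
from bench import robot
p,d,m,st,W=snap("wrist","20")
print(st["t"],w2o(st["tool_pos"]).round(1),(RO.T@st["force"]).round(1),st["ft_torque"].round(2),st["width"])
pts=[]
for r in range(5,170,15): 
    row=W[r,240:310]; ok=(row[:,2]>40)&(row[:,2]<75);a=row[ok]; pts.append(w2o((a[0]+a[-1])/2))
pts=np.array(pts); print(pts[[0,-1]].round(1),np.polyfit(pts[:,0],pts[:,1],1),np.polyfit(pts[:,0],pts[:,2],1))
E
```

```text
23.95 [-211.8  -16.2   68.3] [ 0.  -0.7 -1. ] [-0.01  0.04 -0.01] 21.97034126059852
[[-102.1  -16.7   53.6]
 [-159.3  -16.9   54.5]] [ 1.67800060e-03 -1.65126621e+01] [-1.73332721e-02  5.15548163e+01]
```

Request:
apply_moves:
  targets:
    - [0.0,[0,-0.002,0],[0,0,0]]
    - [0.0,[0,-0.003,0],[0,0,0]]
    - [0.0,[0,-0.003,0],[0,0,0]]
    - [0.0,[0,-0.004,0],[0,0,0]]
    - [0.0,[0,-0.004,0],[0,0,0]]
    - [0.0,[0,-0.004,0],[0,0,0]]
    - [0.0,[0,-0.004,0],[0,0,0]]

```text
t: 24.7
tool_pos: [547.2, -26.9, 68.2]
tool_rot: [103.7, 90.0, 97.7]
force: [-0.3, 2.2, -1.0]
width: 21.6
```

```bash
python3 - <<'E'
from h import *
from bench import robot
p2,d2,mt,st,_=snap("top","21")
print(st["t"],w2o(st["tool_pos"]).round(1),(RO.T@st["force"]).round(1),st["ft_torque"].round(2))
im=cv2.imread("pics/top21.png")[165:240,195:275]; g=cv2.cvtColor(im,cv2.COLOR_BGR2GRAY); g=cv2.createCLAHE(6,(3,3)).apply(g)
cv2.imwrite("pics/top21z.png",cv2.resize(g,None,fx=8,fy=8,interpolation=cv2.INTER_CUBIC))
E
```

```text
24.7 [-236.   -15.9   68.2] [ 2.1  0.5 -1. ] [ 0.32 -0.01 -0.04]
```

View pics/top21z.png

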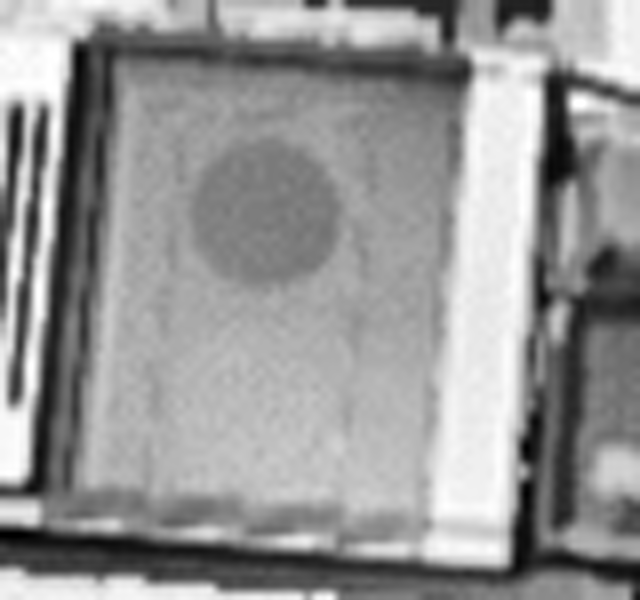

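Request:
apply_moves:
  targets:
    - [0.0,[0,-0.005,0],[0,0,0]]
    - [0.0,[0,-0.005,0],[0,0,0]]
    - [0.0,[0,-0.005,0],[0,0,0]]
    - [0.0,[0,-0.005,0],[0,0,0]]
    - [0.0,[0,-0.005,0],[0,0,0]]
    - [0.0,[0,-0.005,0],[0,0,0]]
    - [0.0,[0,-0.005,0],[0,0,0]]
    - [0.0,[0,-0.005,0],[0,0,0]]

```text
t: 25.55
tool_pos: [542.9, -66.9, 68.2]
tool_rot: [172.9, 90.0, 166.9]
force: [0.7, 1.6, -0.0]
width: 22.2
```

Request:
apply_moves:
  targets:
    - [0.0,[0,-0.005,0],[0,0,0]]
    - [0.0,[0,-0.005,0],[0,0,0]]
    - [0.0,[0,-0.005,0],[0,0,0]]
    - [0.0,[0,-0.005,0],[0,0,0]]
    - [0.0,[0,-0.005,0],[0,0,0]]
    - [0.0,[0,-0.005,0],[0,0,0]]
    - [0.0,[0,-0.005,0],[0,0,0]]
    - [0.0,[0,-0.005,0],[0,0,0]]

```text
t: 26.35
tool_pos: [538.8, -106.6, 68.2]
tool_rot: [128.4, 90.0, 122.4]
force: [0.1, 1.7, -1.7]
width: 22.0
```

```bash
python3 - <<'E'
from h import *
from bench import robot
p2,d2,mt,st,_=snap("top","22")
print(st["t"],w2o(st["tool_pos"]).round(1),(RO.T@st["force"]).round(1),st["ft_torque"].round(2))
im=cv2.imread("pics/top22.png")[150:250,180:330]
cv2.imwrite("pics/top22z.png",cv2.resize(im,None,fx=5,fy=5,interpolation=cv2.INTER_CUBIC))
E
```

```text
26.35 [-316.2  -15.9   68.2] [ 1.7  0.  -1.7] [ 0.29 -0.01 -0.01]
```

View pics/top22z.png

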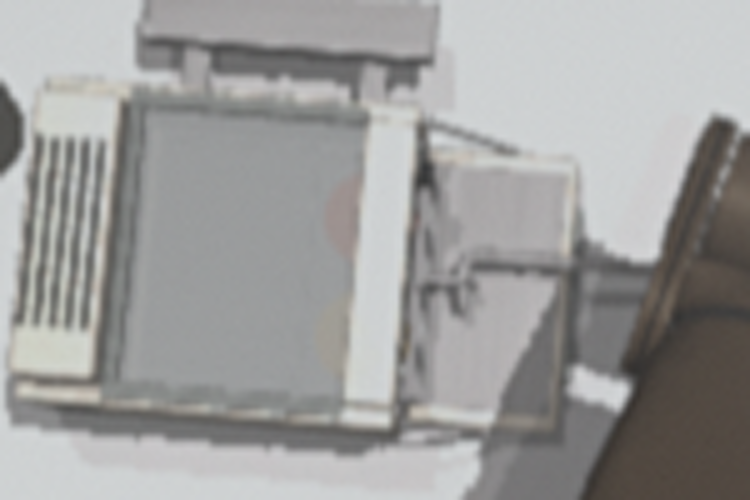

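Request:
apply_moves:
  targets:
    - [0.0,[0,-0.005,0],[0,0,0]]
    - [0.0,[0,-0.005,0],[0,0,0]]
    - [0.0,[0,-0.005,0],[0,0,0]]
    - [0.0,[0,-0.005,0],[0,0,0]]
    - [0.0,[0,-0.004,0],[0,0,0]]
    - [0.0,[0,-0.004,0],[0,0,0]]
    - [0.0,[0,-0.003,0],[0,0,0]]
    - [0.0,[0,-0.003,0],[0,0,0]]

```text
t: 27.2
tool_pos: [535.2, -140.3, 68.2]
tool_rot: [121.3, 90.0, 115.3]
force: [-0.3, 1.8, -0.0]
width: 22.0
```

Request:
apply_moves:
  targets:
    - [0.0,[0,-0.002,0],[0,0,0]]
    - [0.0,[0,-0.002,0],[0,0,0]]
    - [0.0,[0,-0.002,0],[0,0,0]]

```text
t: 27.5
tool_pos: [534.6, -146.1, 68.2]
tool_rot: [137.4, 90.0, 131.4]
force: [-0.1, 1.7, -1.5]
width: 21.8
```

Request:
apply_moves:
  targets:
    - [0.0,[0,-0.001,0],[0,0,0]]
    - [0.0,[0,-0.001,0],[0,0,0]]

```text
t: 27.7
tool_pos: [534.4, -148.0, 68.2]
tool_rot: [68.2, 90.0, 62.2]
force: [0.5, 2.9, -1.3]
width: 22.0
```

Request:
apply_moves:
  targets:
    - [0.0,[0,-0.001,0],[0,0,0]]
    - [0.0,[0,-0.001,0],[0,0,0]]

```text
t: 27.9
tool_pos: [534.2, -150.0, 68.2]
tool_rot: [131.1, 90.0, 125.1]
force: [-0.4, 1.2, -2.0]
width: 21.9
```

Request:
apply_moves:
  targets:
    - [0.0,[0,-0.001,0],[0,0,0]]
    - [0.0,[0,-0.001,0],[0,0,0]]

```text
t: 28.1
tool_pos: [533.9, -151.9, 68.2]
tool_rot: [120.1, 90.0, 114.0]
force: [0.3, 3.9, -1.7]
width: 22.4
```

Request:
apply_moves:
  targets:
    - [0.0,[0,-0.001,0],[0,0,0]]
    - [0.0,[0,-0.001,0],[0,0,0]]

```text
t: 28.3
tool_pos: [533.4, -152.4, 67.7]
tool_rot: [113.5, 89.7, 107.4]
force: [1.8, 7.9, -1.7]
width: 22.0
```

```bash
python3 - <<'E'
from h import *
from bench import robot
p2,d2,mt,st,_=snap("top","23")
print(st["t"],w2o(st["tool_pos"]).round(1),(RO.T@st["force"]).round(1),st["ft_torque"].round(2))
im=cv2.imread("pics/top23.png")[150:250,180:330]
cv2.imwrite("pics/top23z.png",cv2.resize(im,None,fx=5,fy=5,interpolation=cv2.INTER_CUBIC))
E
```

```text
28.3 [-362.2  -15.3   67.7] [ 8.1 -1.  -1.7] [ 1.37 -0.18 -0.17]
```

View pics/top23z.png

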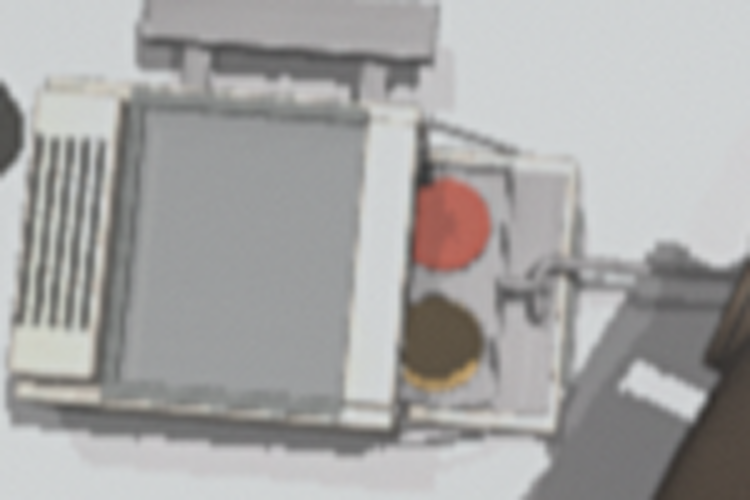

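Request:
apply_moves:
  targets:
    - [0.0,[0,-0.001,0],[0,0,0]]
    - [0.0,[0,0,0],[0,0,0]]
    - [0.0,[0,0,0],[0,0,0]]

```text
t: 28.65
tool_pos: [533.1, -152.5, 67.4]
tool_rot: [112.6, 89.7, 106.4]
force: [1.6, 8.8, -0.8]
width: 21.9
```

Request:
apply_moves:
  targets:
    - [0.0,[0,0.002,0],[0,0,0]]
    - [0.0,[0,0.003,0],[0,0,0]]
    - [0.0,[0,0.003,0],[0,0,0]]
    - [0.0,[0,0,0],[0,0,0]]
    - [0.0,[0,0,0],[0,0,0]]
    - [0.0,[0,0,0],[0,0,0]]

```text
t: 29.25
tool_pos: [534.6, -147.4, 68.4]
tool_rot: [-53.5, 90.0, -59.5]
force: [0.4, -0.3, -0.6]
width: 21.9
```

```bash
python3 - <<'E'
from h import *
from bench import robot
p,d,m,st,W=snap("wrist","24")
print(st["t"],w2o(st["tool_pos"]).round(1),(RO.T@st["force"]).round(1),(RO.T@Rm(st)).round(3).tolist())
pts=[]
for r in range(5,170,15): 
    row=W[r,240:310]; ok=(row[:,2]>40)&(row[:,2]<75);a=row[ok]; pts.append(w2o((a[0]+a[-1])/2))
pts=np.array(pts); print(pts[[0,-1]].round(1),np.polyfit(pts[:,0],pts[:,1],1),np.polyfit(pts[:,0],pts[:,2],1))
E
```

```text
29.25 [-357.2  -16.1   68.4] [-0.2 -0.4 -0.6] [[-0.0, 1.0, -0.0], [-0.0, -0.0, -1.0], [-1.0, -0.0, 0.0]]
[[-247.6  -16.6   53.9]
 [-304.7  -16.8   54.3]] [-2.92606988e-04 -1.67771203e+01] [1.15214689e-02 5.72413870e+01]
```

Request:
apply_moves:
  targets:
    - [0.0,[0,0.001,0.002],[0,0,0]]
    - [0.0,[0,0,0.004],[0,0,0]]
    - [0.0,[0,0,0.006],[0,0,0]]
    - [0.0,[0,0,0.008],[0,0,0]]
    - [0.0,[0,0,0.008],[0,0,0]]
    - [0.0,[0,0,0.004],[0,0,0]]
    - [0.0,[0,0,0],[0,0,0]]
    - [0.0,[0,0,0],[0,0,0]]

```text
t: 30.1
tool_pos: [566.4, -149.3, 68.0]
tool_rot: [166.2, 90.0, 160.2]
force: [-0.8, -0.1, -0.8]
width: 21.9
```

```bash
python3 - <<'E'
from h import *
from bench import robot
p2,d2,mt,st,_=snap("top","25")
print(st["t"],w2o(st["tool_pos"]).round(1),(RO.T@st["force"]).round(1))
im=cv2.imread("pics/top25.png")[150:250,180:330]
cv2.imwrite("pics/top25z.png",cv2.resize(im,None,fx=5,fy=5,interpolation=cv2.INTER_CUBIC))
E
```

```text
30.1 [-355.7  -47.9   68. ] [-0.2  0.8 -0.8]
```

View pics/top25z.png

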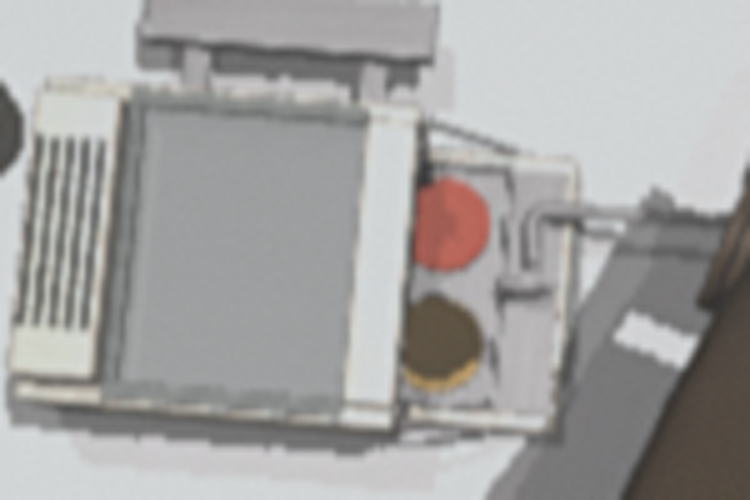

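Request:
apply_moves:
  targets:
    - [0.0,[0,-0.005,0],[0,0,0]]
    - [0.0,[0,-0.015,0],[0,0,0]]
    - [0.0,[0,-0.02,0],[0,0,0]]
    - [0.0,[0,-0.02,0],[0,0,0]]
    - [0.0,[0,-0.015,0],[0,0,0]]
    - [0.0,[0,-0.01,0],[0,0,0]]
    - [0.0,[0,0,0],[0,0,0]]
    - [0.0,[0,0,0],[0,0,0]]

```text
t: 30.95
tool_pos: [557.4, -233.9, 68.1]
tool_rot: [127.4, 90.0, 121.4]
force: [-0.5, -0.5, -1.2]
width: 21.9
```

Request:
apply_moves:
  targets:
    - [0.0,[0.008,0,0],[0,0,0]]
    - [0.0,[0.012,0,0],[0,0,0]]
    - [0.0,[0.01,0,0],[0,0,0]]
    - [0.0,[0.006,0,0],[0,0,0]]
    - [0.0,[0.003,0,0],[0,0,0]]
    - [0.0,[0,0,0],[0,0,0]]
    - [0.0,[0,0,0],[0,0,0]]
    - [0.0,[0,0,0],[0,0,0]]

```text
t: 31.75
tool_pos: [558.0, -234.2, 29.8]
tool_rot: [-25.3, 89.9, -31.3]
force: [0.9, 0.4, -1.5]
width: 21.9
```

Request:
apply_moves:
  targets:
    - [0.0,[0.003,0,0],[0,0,0]]
    - [0.0,[0.002,0,0],[0,0,0]]
    - [0.0,[0,0,0],[0,0,0]]
    - [0.0,[0,0,0],[0,0,0]]
    - [0.0,[0,0,0],[0,0,0]]

```text
t: 32.25
tool_pos: [557.6, -234.0, 24.3]
tool_rot: [-33.3, 90.0, -39.4]
force: [0.0, -0.6, -1.5]
width: 22.1
```

```bash
python3 - <<'E'
from h import *
p,d,m,st,W=snap("wrist","26")
print(st["tool_pos"].round(1),st["force"].round(1),st["ft_torque"].round(2))
for r in range(5,170,40): 
    row=W[r,240:310]; ok=(row[:,2]>4)&(row[:,2]<30);a=row[ok]; print(a[[0,-1]].round(1).tolist())
E
```

```text
[ 557.6 -234.    24.3] [ 0.  -0.6 -1.5] [ 0.02 -0.   -0.03]
[[565.8, -125.0, 11.0], [573.3, -125.7, 10.8]]
[[564.6, -138.8, 11.6], [572.1, -139.0, 8.6]]
[[562.9, -153.1, 8.8], [570.2, -154.0, 10.2]]
[[561.2, -168.9, 10.1], [568.7, -169.7, 9.1]]
[[559.7, -185.8, 10.2], [567.1, -186.4, 11.0]]
```

Within a millimetre of the bench; lower the last bit and release gently.

Request:
apply_moves:
  targets:
    - [0.0,[0.001,0,0],[0,0,0]]
    - [0.0,[0,0,0],[0,0,0]]
    - [0.0,[0,0,0],[0,0,0]]
    - [0.024,[0,0,0],[0,0,0]]
    - [0.03,[0,0,0],[0,0,0]]
    - [0.04,[0,0,0],[0,0,0]]
    - [0.055,[0,0,0],[0,0,0]]
    - [0.06,[0,0,0],[0,0,0]]
  grip_force: 20

```text
t: 33.1
tool_pos: [557.6, -233.9, 23.2]
tool_rot: [120.3, 90.0, 114.3]
force: [-0.3, 0.3, 0.4]
width: 59.9
```

Request:
apply_moves:
  targets:
    - [0.06,[-0.01,0,0],[0,0,0]]
    - [0.06,[-0.03,0,0],[0,0,0]]
    - [0.06,[-0.04,0,0],[0,0,0]]
    - [0.06,[-0.05,0,0],[0,0,0]]
    - [0.06,[-0.05,0,0],[0,0,0]]
    - [0.06,[-0.03,0,0],[0,0,0]]
    - [0.06,[-0.01,0,0],[0,0,0]]
    - [0.06,[0,0,0],[0,0,0]]

```text
t: 33.9
tool_pos: [558.1, -234.2, 245.3]
tool_rot: [-26.1, 89.8, -32.1]
force: [-0.2, 0.1, -0.2]
width: 60.1
```

Request:
apply_moves:
  targets:
    - [0.06,[-0.02,-0.01,0],[0,0,0]]
    - [0.06,[-0.02,-0.03,0],[0,0,0]]
    - [0.06,[0,-0.04,0],[0,0,0]]
    - [0.06,[0,-0.04,0],[0,0,0]]
    - [0.06,[0,-0.03,0],[0,0,0]]
    - [0.06,[0,0,0],[0,0,0]]
    - [0.06,[0,0,0],[0,0,0]]
    - [0.06,[0,0,0],[0,0,0]]

```text
t: 34.7
tool_pos: [541.6, -381.8, 281.0]
tool_rot: [136.4, 89.8, 130.5]
force: [-0.3, 0.3, 0.8]
width: 60.2
```

```bash
python3 - <<'E'
from h import *
p,d,m,st,W=snap("wrist","27"); snap("side","27"); p2,d2,mt,_,_=snap("top","27")
print(st["t"],st["tool_pos"].round(1),st["force"].round(1))
im=cv2.imread("pics/side27.png"); cv2.imwrite("pics/side27z.png",cv2.resize(im[100:300,180:400],None,fx=3,fy=3,interpolation=cv2.INTER_CUBIC))
im=cv2.imread("pics/top27.png"); cv2.imwrite("pics/top27z.png",cv2.resize(im[140:270,150:340],None,fx=4,fy=4,interpolation=cv2.INTER_CUBIC))
E
```

```text
34.7 [ 541.6 -381.8  281. ] [-0.3  0.3  0.8]
```

View pics/wrist27.png

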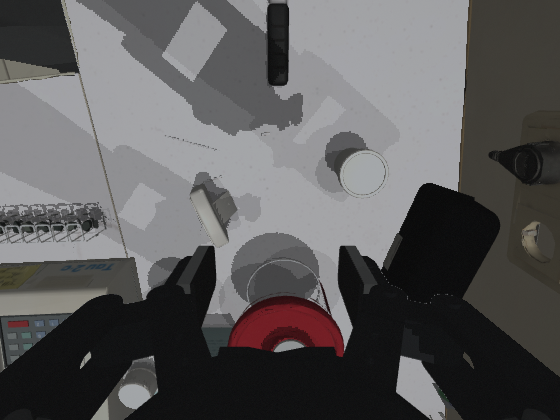

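View pics/side27z.png

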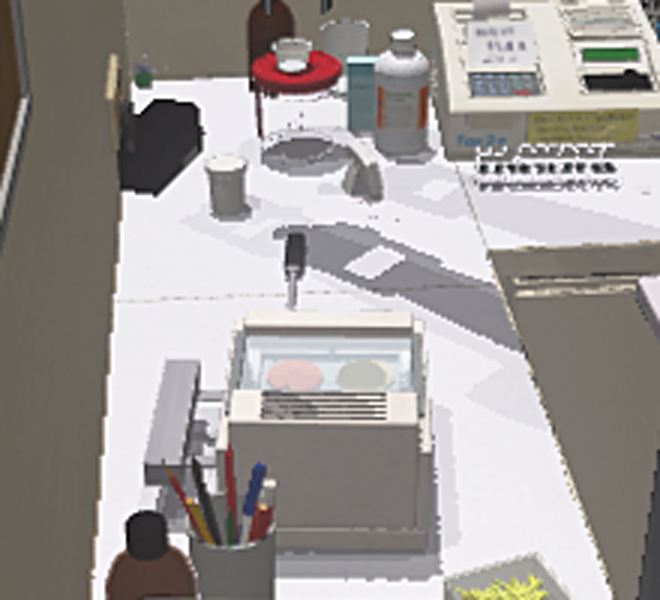

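View pics/top27z.png

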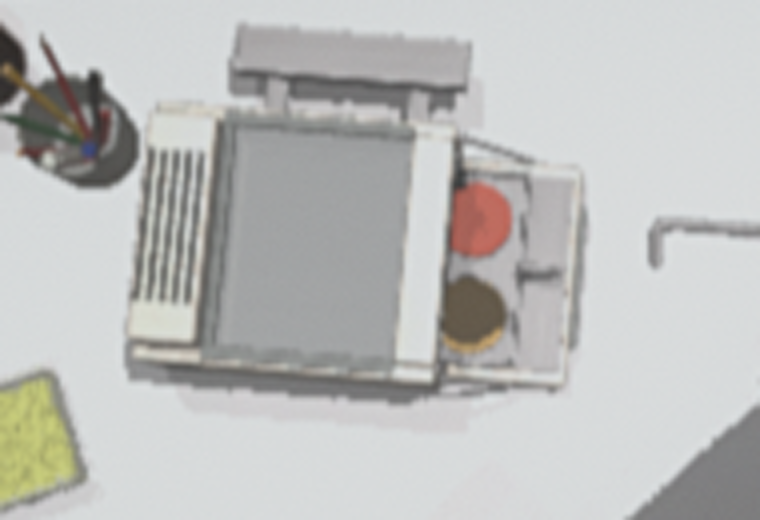

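```bash
python3 - <<'E'
from h import *
from bench import robot
m=robot.camera_model("top"); W=world(np.load("top27.npz")["d"],m)
OV=w2o(W)
for n,(c,r) in {"d1":(480,220),"d0":(475,315)}.items():
    c0,r0=150+c//4,140+r//4; a=OV[r0-5:r0+6,c0-5:c0+6]; print(n,np.nanmean(a[:,3:],axis=(0,1)).round(1),np.nanstd(a[...,2]).round(1))
for c,r in [(525,200),(520,272),(556,272),(555,275)]: print(OV[140+r//4,150+c//4].round(1))
lp=w2o(ray((150+562/4,140+272/4),62,m,None)); fr=w2o(ray((150+524/4,140+200/4),45,m,None)); fl=w2o(ray((150+515/4,140+350/4),45,m,None)); print(lp,fr,fl)
E
```

```text
d1 [-134.1  -34.    42.1] 3.8
d0 [-133.6   36.6   40.5] 3.9
[-161.9  -51.1   45.2]
[-162.9    3.3   37.2]
[-190.5    2.2   46.5]
[-187.5    2.6   47.8]
[-195.22793724    3.55950813   62.        ] [-161.87172968  -51.09981117   45.        ] [-164.11518985   63.58451816   45.        ]
```

```bash
python3 - <<'E'
from bench import robot
print(robot.close_job(), robot.read_state()["t"])
E
```

```text
the job is handed in; nothing more can be done
the job is handed in; nothing more can be done
```

The tray is out on the open door against its stop, the hook is unhooked and lying flat on the bench, and the job is handed in. The clock read about 35 s at the last check.

**What I did**
- I pulled the hook from its sheath by the protruding end and laid it flat on the bench. I had gripped the shank too deep in the fingers to set it right down. I rested the grip end first, and the hook end then dropped about 10 mm as the fingers opened.
- I let go, took the hook again by its black grip, turned it, and passed its tip sideways through the loop. I felt no sideways contact.
- I dragged the tray at 50 mm/s or less, and at about 10 mm/s near the end. The pull was about 2 N, then rose to about 9 N as the tray stopped moving, and I stopped pulling there.
- I slacked off, slid the tip out sideways, backed away from the tray, set the hook down on the bench and released it.

**Last checks**
- **Tray:** its front measures at oven x ≈ -163 mm, which puts its origin at about -125 mm. The stop is at about -126 mm.
- **Dishes:** both are on the tray and look level, at matching heights (42 and 40.5 mm).
- **Bystanders:** the cup, timer and tip box look unmoved. I only compared pictures for this and did not measure them.
- **Disagreement:** the depth camera puts the dish tops at about 41 mm where I expected 51 mm, the same on both. I think it is seeing through the lids, but I did not confirm that.

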